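# Fill and close a fruit test chamber

## Task

Feed every mandarin from the wooden sorting tray, one at a time, through the narrow neck into the clear chamber. Once they are all inside, lay the cover flat on the chamber's collar with its notch over the collar's key, and then stack the sensor head flat on the cover with its slot down over the cover's rib. Leave the other things on the table alone.

Things in the scene. Friction and masses are not known exactly. Their poses are not given: they have to be found in the camera images.
- chamber: clear round jar 170 mm across, fixed, yaw varies, a blunt cone 26 mm high on its floor inside spreads the fruit; sloping shoulder from 115 mm up, neck with a round hole 76 mm wide, ending in a square metal collar 150 x 150 x 12 mm, top 170 mm above the table. Origin at the centre of the underside, z up.
- collar_key (a point): centre of the top of the key, a dark steel block on the collar's -x side: 22 mm long (chamber x -66 to -44 mm), 12 mm wide (y), 12 mm high above the collar
- mouth (a point): centre of the neck's mouth, level with the collar's top, 170 mm above the chamber's origin
- tray: flat wooden sorting tray, 380 x 280 mm, fixed, with a floor 4 mm thick and an edging only 10 mm high; origin at the centre of its underside
- mandarin1: a mandarin, oblate, 60 mm across and 52 mm tall, about 90 g; origin at its centre. It starts stem up on the sorting tray (centre 30 mm above the table there). It can roll and turn over; absent ones read None.
- mandarin2: a mandarin, oblate, 60 mm across and 52 mm tall, about 90 g; origin at its centre. It starts stem up on the sorting tray (centre 30 mm above the table there). It can roll and turn over; absent ones read None.
- mandarin3: a mandarin, oblate, 60 mm across and 52 mm tall, about 90 g; origin at its centre. It starts stem up on the sorting tray (centre 30 mm above the table there). It can roll and turn over; absent ones read None.
- mandarin4: a mandarin, oblate, 60 mm across and 52 mm tall, about 90 g; origin at its centre. It starts stem up on the sorting tray (centre 30 mm above the table there). It can roll and turn over; absent ones read None.
- mandarin5: a mandarin, oblate, 60 mm across and 52 mm tall, about 90 g; origin at its centre. It starts stem up on the sorting tray (centre 30 mm above the table there). It can roll and turn over; absent ones read None.
- mandarin6: a mandarin, oblate, 60 mm across and 52 mm tall, about 90 g; origin at its centre. It starts stem up on the sorting tray (centre 30 mm above the table there). It can roll and turn over; absent ones read None.
- cover: square aluminium plate 120 x 120 x 14 mm, 250 g, lying flat; origin at the centre of its underside, z up. A notch 17 mm wide (y) is cut through it from the -x edge in to x = -40.5 mm. Laid right, the notch holds the collar's key and the axes and centres of cover and chamber agree, cover origin 170 mm above the chamber's.
- cover_grip (a point): place to grip the cover: in the black rib on it, above the plate's centre, 37 mm above its underside. The rib is 16 mm wide (y), 34 mm high (top 48 mm above the underside), from x = -15 to +45 mm; it is the handle, and the key for the sensor head
- head: sensor head, grey and aluminium box 100 x 100 x 60 mm, 400 g, upright; origin at the centre of its underside, z up. In the underside is a slot 21 mm wide (y), 38 mm deep, from x = -18 mm to the open +x side. Stacked right, the slot holds the cover's rib and axes and centres of head and cover agree, head origin 14 mm above the cover's.
- head_grip (a point): place to grip the head: in the middle of its black bar handle (60 mm long in x, 16 mm wide in y, 34 mm high), 83 mm above its underside (bar top at 94 mm)
- spray: bystander: closed white jar 56 mm across, 120 mm high; origin under its centre
- tape: bystander: roll of paper tape lying flat, 90 mm across, 30 mm high; origin under its centre

How it is judged:
On the way, in this order (a step that is already met when the one before it is completed fails the run):
1. all mandarins are inside the chamber, below its neck (horizontal distance between each of mandarin1, mandarin2, mandarin3, mandarin4, mandarin5, mandarin6 and chamber below 0.08 m and z of mandarin1 in the frame of chamber between 0 and 0.13 m and z of mandarin2 in the frame of chamber between 0 and 0.13 m and z of mandarin3 in the frame of chamber between 0 and 0.13 m and z of mandarin4 in the frame of chamber between 0 and 0.13 m and z of mandarin5 in the frame of chamber between 0 and 0.13 m and z of mandarin6 in the frame of chamber between 0 and 0.13 m), for 0.2 s.
2. the cover lies flat on the collar, its notch over the key, let go (z of cover in the frame of chamber between 0.165 and 0.174 m and angle between cover's own z axis and vertical below 0.05 rad and angle between the x axis of cover and the x axis of chamber, either way round below 0.2 rad and x of cover in the frame of chamber between -0.009 and 0.009 m and y of cover in the frame of chamber between -0.006 and 0.006 m and contact force between cover and the fingers below 0.3 N), for 0.2 s.
3. the sensor head lies flat on the cover, its slot over the rib, let go (z of head in the frame of cover between 0.01 and 0.018 m and angle between head's own z axis and vertical below 0.05 rad and angle between the x axis of head and the x axis of cover, either way round below 0.2 rad and x of head in the frame of cover between -0.009 and 0.009 m and y of head in the frame of cover between -0.006 and 0.006 m and contact force between head and the fingers below 0.3 N), for 0.2 s.
At the end, for the whole second after the job is handed in: every mandarin present is inside the chamber (centre less than 130 mm above its underside); the cover lies on the collar, level, keyed, centred within 9 mm along and 6 mm across the notch, turned less than 0.2 rad; the sensor head lies likewise on the cover; both are released and at rest (all of step 1 and all of step 2 and all of step 3 and linear speed of each of cover, head below 0.02 m/s); the robot touches nothing.
It fails at once if a bystander (white jar, tape roll) is moved more than 30 mm (distance of any of spray, tape from where it was at the start of the episode above 0.03 m).
Of mandarin1, mandarin2, mandarin3, mandarin4, mandarin5, mandarin6 only 4 to 6 are there at a start; the rules pass over those that are not, and their reading is None.
At some moment in a run one of mandarin1, mandarin2, mandarin3, mandarin4, mandarin5, mandarin6, cover, head may be knocked a few centimetres aside while the robot is not near it.
Once in a run the grip may slacken for a moment while it holds something.
It also fails if it takes over 210 s, if anything falls off the work surface, if the arm or the gripper's body presses on something with over 40 N, if the wrist force passes 120 N, or if a joint passes its speed limit or range.

## Robot

A 7-joint arm with a two-finger parallel gripper is mounted at the origin on the work surface. World frame = base frame: x ahead of the robot, y to its left, z up, the work surface at z = 0. Lengths are in m, angles in rad, forces in N, time in s.
With the tool pointing down it reaches from about 0.35 to 0.9 m from the base axis. Payload 7.2 kg.
Tool frame: the origin (TCP) lies on the centre line of the jaws, within the pads' length; the fingertips stand 8 mm ahead of it and the grasp point (between the pads) lies 11 mm behind it; z points along the fingers, y is the line along which they close (so a half turn about z gives the same grasp; the last joint's range is limited). The gripper opens to 88 mm and grips with 3 to 60 N. Pads are 20 mm wide; open, the fingers measure 115 mm over their backs; the gripper's body (75 mm by 178 mm) begins 61 mm behind the grasp point.
Start: joints at [1.262, 0.411, -0.013, 1.596, 0.006, 1.134, -0.082], TCP at [0.149, -0.607, 0.231] pointing down, gripper open.
Joint ranges: [-2.95, 2.95], [-0.29, 1.99], [-1.47, 1.44], [0.14, 2.54], [-1.03, 4.17], [0.13, 1.85], [-2.86, 2.86]. Speed limits (rad/s): [2.39, 2.39, 3.01, 3.01, 3.14, 3.14, 3.14].

## Interface

Orientations are given as [roll, pitch, yaw] about the fixed x, y, z axes, in that order (R = Rz(yaw) Ry(pitch) Rx(roll)).
In Python, from plant import get_obs, capture, camera_params, sign_off gives the robot as it stands.
- The arm moves only by the tool play_rows, never from a script. Its argument "targets" is a list that holds one entry, the list of rows, each a list of 7 numbers: the shift along the world's x, y, z in mm, then the turn, a rotation vector about the world's x, y, z in rad, then the opening, from 0 (shut) to 1 (fully open). A call has 1 to 10 rows; each row shifts and turns the commanded pose from where the row before left it; what a row does not reach is not made up. A row lasts 1/12 s, in which the tool goes at most 41.7 mm and 7.16 degrees, less where a joint would pass 70% of its speed; a pose out of reach is approached as far as the arm can. A call is refused whole if a number of a shift passes 41.7 or a number of a turn 0.125, either way. A call with a gripper value outside its range is refused whole. The fingers move at their own pace and stop on an object; "grip_force" is the grip in N (left out, the last holds). Time passes only in rows, so rows that do not move let the fingers close. It gives the time, the measured TCP pose, the force, the opening and the grip force at its end, in the units of the state.
- get_obs(): the state, without advancing time (a new reading comes with each control period).
- capture(name): name is "scene" or "top" or "wrist"; returns the picture (384x512x3 uint8, red, green, blue); there is no depth.
- camera_params(name): a dict with "mtx" (3x3 intrinsics, pixels), "pose" (4x4, takes a point from camera to world coordinates). Camera axes: x right, y up, looking along -z (the intrinsics and any distortion apply to the point x, -y, -z); pixel columns grow to the right and rows downward; lengths in m; the calibration is good to about 2 mm. A picture is of the moment at which its call begins: read the wrist's pose just before it. camera_params takes no time and is no camera call; for the wrist camera it gives the pose at the moment of the call.
- sign_off(): hands the job in; it is judged then, once.
The state is a dict: "clock": time; "joints": joint angles; "joint_vel": joint speeds; "joint_efforts": joint torques, N m; "tcp_pos": TCP position; "orientation": TCP orientation; "wrist_force": force on the tool from outside, world axes, zero at the start; "wrist_torque": the same for the moment, N m; "gripper_width": finger opening in m; "grip_force": force on a finger pad.
Only numpy, scipy, OpenCV 4.12 (cv2) and the standard library are available. Lean on these libraries where they do the work, as an engineer would, in place of code of your own. Each camera call takes 0.05 s, during which the arm holds its last target. There are 200 camera calls.

## Working session

There is one attempt and no reset: what is moved stays moved. The work goes in short steps, Python scripts to look and compute and a tool call to move; the robot and the scene stay as the last step left them, time stands still between calls to the robot, and variables do not carry over. Pictures are saved under pics/ and viewed, at most 14 in all, crops included, and the job is handed in when it is done.

Besides the shell and the picture viewer there is one more tool, called after ">>>" as a command line: name --argument value ..., lists and objects as JSON in quotes. play_rows: Moves the arm, as the interface text tells. Its arguments: {"type":"object","properties":{"targets":{"type":"array","items":{"type":"array","items":{"type":"array","items":{"type":"number"}}}},"grip_force":{"type":"number"}},"required":["targets"]}

```bash
ls; mkdir -p pics; python3 - <<'E'
from plant import *
import cv2,numpy as np
o=get_obs();print({k:np.round(v,3) for k,v in o.items()})
for n in("scene","top"):
    im=capture(n);cv2.imwrite(f"pics/{n}0.png",im[:,:,::-1]);p=camera_params(n);print(n,np.round(p["mtx"],1),np.round(p["pose"],3),[k for k in p])
E
```

```text
pics
{'clock': np.float64(0.0), 'joints': array([ 1.262,  0.412, -0.013,  1.597,  0.006,  1.134, -0.082]), 'joint_vel': array([-0.001, -0.   , -0.   ,  0.   ,  0.001, -0.001, -0.   ]), 'joint_efforts': array([-0.0000e+00, -5.8796e+01,  6.4200e-01, -2.9106e+01, -5.4000e-02,
        1.9000e-02,  0.0000e+00]), 'tcp_pos': array([ 0.149, -0.607,  0.23 ]), 'orientation': array([-3.14 ,  0.   ,  0.241]), 'wrist_force': array([ 0.427, -0.221,  0.099]), 'wrist_torque': array([-0.041,  0.044,  0.062]), 'grip_force': np.float64(0.0), 'gripper_width': np.float64(0.088)}
scene [[385.2   0.  254.7]
 [  0.  385.2 191.5]
 [  0.    0.    1. ]] [[ 0.86  -0.26   0.439  0.957]
 [ 0.51   0.447 -0.735 -0.646]
 [-0.005  0.856  0.517  0.589]
 [ 0.     0.     0.     1.   ]] ['mtx', 'pose']
top [[467.3   0.  254.3]
 [  0.  467.3 190.1]
 [  0.    0.    1. ]] [[-0.005  0.984 -0.18   0.374]
 [-1.    -0.005 -0.003  0.004]
 [-0.003  0.18   0.984  1.361]
 [ 0.     0.     0.     1.   ]] ['mtx', 'pose']
```

View pics/top0.png

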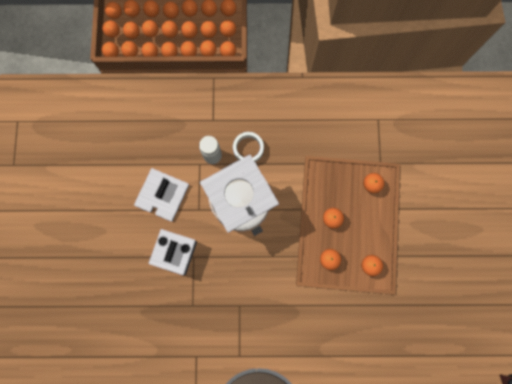

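View pics/scene0.png

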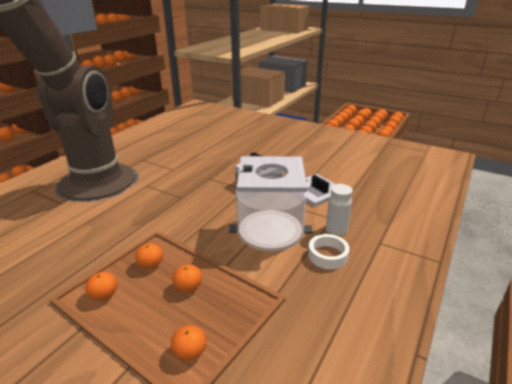

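The top view shows 4 mandarins on the tray, at about (374,183), (334,218), (331,260) and (373,266). The chamber collar is near (239,193) with its key at about (250,211), the cover near (161,194) and the head near (172,252). The jar is at (209,150) and the tape at (248,147).

```bash
cat > h.py <<'E'
from plant import *
import cv2,numpy as np
def ray(p,u,v):
    M=p["mtx"];T=p["pose"];d=np.array([(u-M[0,2])/M[0,0],-(v-M[1,2])/M[1,1],-1.]);return T[:3,3],T[:3,:3]@d
def plane(p,u,v,z):
    o,d=ray(p,u,v);return o+d*(z-o[2])/d[2]
def proj(p,X):
    T=p["pose"];c=T[:3,:3].T@(np.array(X)-T[:3,3]);M=p["mtx"];return M[0,0]*c[0]/-c[2]+M[0,2],M[1,1]*c[1]/c[2]+M[1,2]
def blobs(mask,amin=20):
    n,l,s,c=cv2.connectedComponentsWithStats(mask.astype(np.uint8));return [(c[i],s[i],l==i) for i in range(1,n) if s[i,4]>=amin]
def orange(im):
    h=cv2.cvtColor(im,cv2.COLOR_RGB2HSV);return (h[...,0]<14)&(h[...,1]>190)&(h[...,2]>120)
def save(im,name,box=None,f=1):
    if box:im=im[box[1]:box[3],box[0]:box[2]]
    cv2.imwrite(f"pics/{name}.png",cv2.resize(im[:,:,::-1],None,fx=f,fy=f,interpolation=cv2.INTER_CUBIC))
def show_obs():
    o=get_obs();print(round(float(o["clock"]),2),np.round(o["tcp_pos"],4),np.round(o["orientation"],3),"w",round(float(o["gripper_width"]),4),"g",round(float(o["grip_force"]),1),"F",np.round(o["wrist_force"],1));return o
E
python3 - <<'E'
from h import *
im=cv2.imread("pics/top0.png")[:,:,::-1];p=camera_params("top")
for c,s,_ in blobs(orange(im)):
    if c[1]>100: print("mand",np.round(c,1),s[4],np.round(plane(p,*c,0.032),4))
sub=im
save(im,"crop0",(120,120,290,285),4.6)
g=cv2.cvtColor(im,cv2.COLOR_RGB2HSV)
w=(g[...,1]<60)&(g[...,2]>90)
for c,s,m in blobs(w,80):
    if s[1]>100 and c[1]<300 and c[0]<320:
        r=cv2.minAreaRect(np.argwhere(m)[:,::-1].astype(np.float32));print("white",np.round(c,1),s,np.round(r[0],1),np.round(r[1],1),round(r[2],1))
d=(g[...,2]<70)
for c,s,m in blobs(d,15):
    if s[1]>100 and c[1]<300 and c[0]<320:
        r=cv2.minAreaRect(np.argwhere(m)[:,::-1].astype(np.float32));print("dark",np.round(c,1),s[4],np.round(r[0],1),np.round(r[1],1),round(r[2],1))
E
```

```text
white [240.1 190.3] [ 200  132   79  100 4114] [236.5 183. ] [95.8 71.3] 76.0
white [209.8 149.1] [199 136  22  28 456] [210.3 149.1] [28.2 19.2] 63.4
white [161.2 194.8] [ 134  168   55   53 1588] [161.1 194.4] [42.3 42.3] 24.0
white [171.8 252.4] [ 149  229   47   46 1181] [171.8 251.6] [37.7 38.2] 19.0
dark [162.1 188.5] 118 [162.3 188.4] [ 6.3 18.3] 26.6
dark [256.7 230.2] 41 [256.6 230.2] [4.8 8.1] 59.0
dark [162.6 240.8] 37 [163. 241.] [6. 6.] 0.0
dark [170.5 251.2] 119 [170.5 251.1] [ 6.  19.6] 18.4
dark [184.5 248.1] 44 [184.5 248. ] [6. 7.] 90.0
```

View pics/crop0.png

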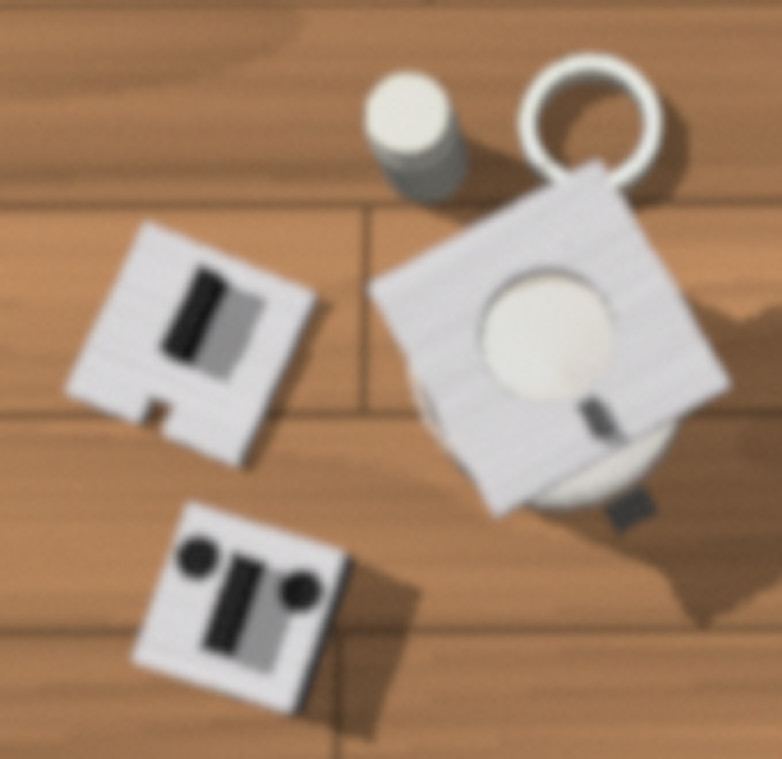

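```bash
cat >> h.py <<'E'
def mands(im,p,z=0.032,cam="top"):
    h=cv2.cvtColor(im,cv2.COLOR_RGB2HSV);m=((h[...,0]<16)&(h[...,1]>170)&(h[...,2]>110))
    out=[]
    for c,s,_ in blobs(m,100):
        if c[1]>100: out.append((c,s[4],plane(p,*c,z)))
    return out
def quad(mask):
    c=max(cv2.findContours(mask.astype(np.uint8),0,cv2.CHAIN_APPROX_NONE)[0],key=cv2.contourArea)
    return cv2.minAreaRect(cv2.convexHull(c))
E
python3 - <<'E'
from h import *
im=cv2.imread("pics/top0.png")[:,:,::-1];im=np.ascontiguousarray(im);p=camera_params("top")
h=cv2.cvtColor(im,cv2.COLOR_RGB2HSV);print(h[218,334],h[240,350],h[190,210],h[193,239],h[195,148])
for c,a,w in mands(im,p): print("mand",np.round(c,1),a,np.round(w,4))
C=np.array([(597,160),(731,383),(499,515),(370,290)])/4.6+120
W=np.array([plane(p,*c,.17) for c in C]);print("collar",np.round(W,4),np.round(W.mean(0),4))
for i in range(4): e=W[(i+1)%4]-W[i];print(round(np.linalg.norm(e),4),np.degrees(np.arctan2(e[1],e[0])).round(1))
C=np.array([(147,221),(318,293),(243,468),(66,390)])/4.6+120
W=np.array([plane(p,*c,.014) for c in C]);print("cover",np.round(W.mean(0),4))
for i in range(4): e=W[(i+1)%4]-W[i];print(round(np.linalg.norm(e),4),np.degrees(np.arctan2(e[1],e[0])).round(1))
C=np.array([(190,502),(350,553),(295,714),(131,661)])/4.6+120
W=np.array([plane(p,*c,.06) for c in C]);print("head",np.round(W.mean(0),4))
for i in range(4): e=W[(i+1)%4]-W[i];print(round(np.linalg.norm(e),4),np.degrees(np.arctan2(e[1],e[0])).round(1))
for n,u,v,z in(("hole",548,337,.17),("key",592,402,.182),("notch in",157,400,.014),("ribtop",195,315,.048),("bar",234,605,.094),("jar",408,113,.12),("tape",591,122,.03)):
    print(n,np.round(plane(p,u/4.6+120,v/4.6+120,z),4))
E
```

```text
[ 13 179 205] [ 13 139 152] [150   2 211] [ 26   8 222] [150   2 214]
mand [373.4 182.7] 321 [ 0.6372 -0.3378  0.032 ]
mand [333.  217.7] 334 [ 0.5358 -0.2173  0.032 ]
mand [330.2 259. ] 345 [ 0.4188 -0.2053  0.032 ]
mand [371.8 265. ] 344 [ 0.4015 -0.3215  0.032 ]
collar [[ 0.6863  0.0185  0.17  ]
 [ 0.5571 -0.0562  0.17  ]
 [ 0.4838  0.0734  0.17  ]
 [ 0.6113  0.147   0.17  ]] [0.5846 0.0457 0.17  ]
0.1493 -150.0
0.149 119.5
0.1473 30.0
0.1488 -59.7
cover [0.609  0.2776 0.014 ]
0.1209 -113.3
0.1208 158.1
0.1242 66.2
0.1195 -23.5
head [0.4393 0.2344 0.06  ]
0.1025 -107.8
0.1004 162.0
0.1039 72.2
0.1005 -18.8
hole [0.5838 0.0464 0.17  ]
key [0.545  0.0215 0.182 ]
notch in [0.572  0.2996 0.014 ]
ribtop [0.6203 0.2703 0.048 ]
bar [0.4388 0.2328 0.094 ]
jar [0.729  0.1321 0.12  ]
tape [0.7481 0.024  0.03  ]
```

The 4 mandarins are located, and chamber, cover and head poses are estimated from the corners. Moving to the nearest mandarin.

>>> play_rows --targets '[[[25, 28.5, 0, 0, 0, 0.071, 1], [25, 28.5, 0, 0, 0, 0.071, 1], [25, 28.5, 0, 0, 0, 0.071, 1], [25, 28.5, 0, 0, 0, 0.071, 1], [25, 28.5, 0, 0, 0, 0, 1], [25, 28.5, 0, 0, 0, 0, 1], [25, 28.5, 0, 0, 0, 0, 1], [25, 28.5, 0, 0, 0, 0, 1], [25, 28.5, 0, 0, 0, 0, 1], [27, 29, 0, 0, 0, 0, 1]]]' --grip_force 18

```text
clock: 0.93
tcp_pos: [0.4014, -0.32, 0.2305]
orientation: [-3.141, 0.0, 0.524]
wrist_force: [-1.0, -0.8, 0.4]
gripper_width: 0.0875
grip_force: 0.0
```

```bash
python3 - <<'E'
from h import *
show_obs();im=capture("wrist");p=camera_params("wrist");save(im,"w0");print(np.round(p["mtx"],1),np.round(p["pose"],3))
show_obs()
for c,a,w in mands(im,p): print("mand",np.round(c,1),a,np.round(w,4))
E
```

```text
0.93 [ 0.4014 -0.32    0.2305] [-3.141  0.     0.524] w 0.0875 g 0.0 F [-1.  -0.8  0.4]
[[337.7   0.  254. ]
 [  0.  337.7 190.7]
 [  0.    0.    1. ]] [[ 0.509  0.834  0.213  0.468]
 [-0.861  0.494  0.125 -0.278]
 [-0.001 -0.247  0.969  0.387]
 [ 0.     0.     0.     1.   ]]
0.98 [ 0.4077 -0.3128  0.2308] [-3.14  -0.004  0.533] w 0.0877 g 0.0 F [4.7 5.6 0.7]
mand [254.1 169.1] 2505 [ 0.4104 -0.3116  0.032 ]
```

View pics/w0.png

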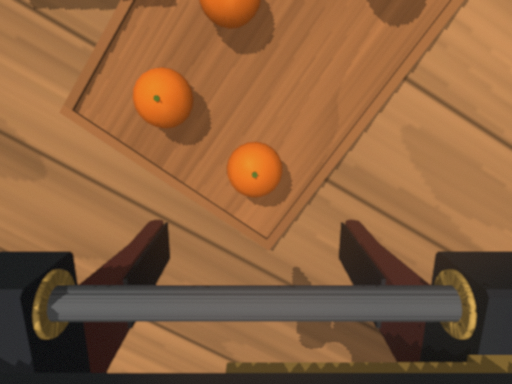

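The wrist view shows the target mandarin at (254,169), which agrees with the top-view fix to about 3 mm. Next: descend and grasp.

>>> play_rows --targets '[[[0.5, 0.5, -35, 0, 0, 0, 1], [0.5, 0.5, -35, 0, 0, 0, 1], [0, 0, -35, 0, 0, 0, 1], [0, 0, -35, 0, 0, 0, 1], [0, 0, -35, 0, 0, 0, 1], [0, 0, -26, 0, 0, 0, 1], [0, 0, -10, 0, 0, 0, 1], [0, 0, 0, 0, 0, 0, 0.5], [0, 0, 0, 0, 0, 0, 0.5], [0, 0, 0, 0, 0, 0, 0.5]]]'

```text
clock: 1.82
tcp_pos: [0.403, -0.3212, 0.0212]
orientation: [3.139, -0.001, 0.525]
wrist_force: [-0.2, -0.0, -0.2]
gripper_width: 0.0716
grip_force: 0.0
```

>>> play_rows --targets '[[[0, 0, 0, 0, 0, 0, 0.5], [0, 0, 0, 0, 0, 0, 0.5], [0, 0, 0, 0, 0, 0, 0.5], [0, 0, 0, 0, 0, 0, 0.5]]]'

```text
clock: 2.15
tcp_pos: [0.4029, -0.3211, 0.0212]
orientation: [3.139, -0.001, 0.525]
wrist_force: [-1.3, 0.1, 8.2]
gripper_width: 0.0583
grip_force: 18.0
```

>>> play_rows --targets '[[[0, 0, 20, 0, 0, 0, 0.5], [0, 0, 41, 0, 0, 0, 0.5], [0, 0, 41, 0, 0, 0, 0.5], [0, 0, 41, 0, 0, 0, 0.5], [0, 0, 41, 0, 0, 0, 0.5], [8, 16, 26, 0, 0, 0, 0.5], [16, 32, 0, 0, 0, 0, 0.5], [16, 32, 0, 0, 0, 0, 0.5], [16, 32, 0, 0, 0, 0, 0.5], [16, 32, 0, 0, 0, 0, 0.5]]]'

```text
clock: 2.98
tcp_pos: [0.4743, -0.1751, 0.2306]
orientation: [3.14, -0.001, 0.524]
wrist_force: [0.5, 0.3, -0.6]
gripper_width: 0.0586
grip_force: 18.0
```

>>> play_rows --targets '[[[16, 32, 0, 0, 0, 0, 0.5], [16, 32, 0, 0, 0, 0, 0.5], [16, 32, 0, 0, 0, 0, 0.5], [16, 32, 0, 0, 0, 0, 0.5], [16, 32, 0, 0, 0, 0, 0.5], [16, 32, 0, 0, 0, 0, 0.5], [13, 30, 0, 0, 0, 0, 0.5], [0, 0, 0, 0, 0, 0, 0.5], [0, 0, 0, 0, 0, 0, 0.5]]]'

```text
clock: 3.73
tcp_pos: [0.583, 0.0479, 0.2298]
orientation: [-3.141, -0.0, 0.529]
wrist_force: [-0.1, -0.9, -1.2]
gripper_width: 0.0586
grip_force: 18.0
```

```bash
python3 - <<'E'
from h import *
show_obs();im=capture("wrist");p=camera_params("wrist");save(im,"w1")
show_obs();print(np.round(p["pose"],3))
c=capture("top");save(c,"t1");print([(np.round(w,3)) for _,a,w in mands(c,camera_params("top"))])
E
```

```text
3.73 [0.583  0.0479 0.2298] [-3.141 -0.     0.529] w 0.0586 g 18.0 F [-0.1 -0.9 -1.2]
3.78 [0.5827 0.0458 0.2297] [3.141 0.    0.526] w 0.0585 g 18.0 F [ 0.2 -1.  -0.6]
[[ 0.503  0.836  0.217  0.644]
 [-0.864  0.487  0.127  0.081]
 [ 0.    -0.251  0.968  0.385]
 [ 0.     0.     0.     1.   ]]
[array([ 0.637, -0.338,  0.032]), array([ 0.535, -0.218,  0.032]), array([ 0.419, -0.205,  0.032])]
```

View pics/w1.png

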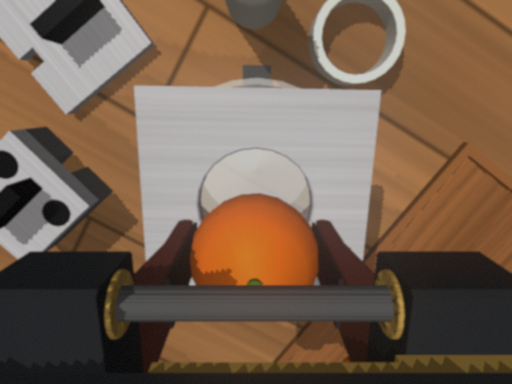

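The wrist view shows the mandarin held over the hole, with collar top-edge corners at about (134,87) and (381,90). The head's slot opening faces up-right at about (75,165), so its +x is at about -18°. Next: the collar pose from this view.

```bash
python3 - <<'E'
from h import *
im=cv2.cvtColor(cv2.imread("pics/w1.png"),cv2.COLOR_BGR2HSV);p=camera_params("wrist")
pose=p["pose"].copy()
m=((im[...,1]<30)&(im[...,2]>140)).astype(np.uint8)
# edges per row/col
L=[];R=[];T=[]
for r in range(105,185,5):
    row=np.where(m[r,100:420])[0]+100;L.append((row.min(),r));R.append((row.max(),r))
for c in list(range(150,205,5))+list(range(310,370,5)):
    col=np.where(m[75:150,c])[0]+75;T.append((c,col.min()))
def line(P): 
    W=np.array([plane(p,*q,.17)[:2] for q in P]);c=np.median(W,0);vx,vy,x,y=cv2.fitLine(W.astype(np.float32),cv2.DIST_HUBER,0,.01,.01).ravel();return np.array([x,y]),np.array([vx,vy])
for n,P in(("L",L),("R",R),("T",T)):
    c,d=line(P);print(n,np.round(c,4),np.degrees(np.arctan2(d[1],d[0])).round(2)%180)
cL,d=line(L);cR,_=line(R);cT,dt=line(T)
a=np.radians(30);ex=np.array([np.cos(a),np.sin(a)]);ey=np.array([-ex[1],ex[0]])
print("y",cL@ey,cR@ey,"mid",(cL@ey+cR@ey)/2,"xtop",cT@ex,"centre",((cT@ex-.075)*ex+(cL@ey+cR@ey)/2*ey).round(4))
E
```

```text
L [0.5873 0.1315] 28.83
R [0.6597 0.0007] 28.81
T [0.6579 0.0806] 123.729996
y -0.1797422655890294 -0.3292629392437759 mid -0.25450260241640266 xtop 0.6100391079999867 centre [0.5906 0.0471]
```

>>> play_rows --targets '[[[1, 0, -15, 0, 0, 0, 0.5], [0, 0, -15, 0, 0, 0, 0.5], [0, 0, -10, 0, 0, 0, 0.5], [0, 0, -6, 0, 0, 0, 0.5], [0, 0, 0, 0, 0, 0, 0.5], [0, 0, 0, 0, 0, 0, 0.5]]]'

```text
clock: 4.33
tcp_pos: [0.584, 0.0449, 0.1839]
orientation: [3.141, 0.0, 0.524]
wrist_force: [0.6, -0.5, -1.0]
gripper_width: 0.0584
grip_force: 18.0
```

>>> play_rows --targets '[[[2, 1, 0, 0, 0, 0, 0.5], [0, 0, 0, 0, 0, 0, 0.5], [0, 0, 0, 0, 0, 0, 1], [0, 0, 0, 0, 0, 0, 1], [0, 0, 0, 0, 0, 0, 1], [0, 0, 0, 0, 0, 0, 1], [0, 0, 10, 0, 0, 0, 1], [0, 0, 40, 0, 0, 0, 1], [0, 0, 10, 0, 0, 0, 1], [0, 0, 0, 0, 0, 0, 1]]]'

```text
clock: 5.17
tcp_pos: [0.588, 0.0472, 0.2481]
orientation: [3.139, -0.006, 0.525]
wrist_force: [1.0, -0.4, -0.5]
gripper_width: 0.088
grip_force: 0.0
```

>>> play_rows --targets '[[[0, 0, 0, 0, 0, 0, 1], [0, 0, 0, 0, 0, 0, 1], [0, 0, 0, 0, 0, 0, 1]]]'

```text
clock: 5.42
tcp_pos: [0.5854, 0.0463, 0.2425]
orientation: [-3.141, 0.002, 0.525]
wrist_force: [-0.2, 0.1, 0.3]
gripper_width: 0.0878
grip_force: 0.0
```

```bash
python3 - <<'E'
from h import *
show_obs();p=camera_params("wrist");im=capture("wrist");q=camera_params("wrist");save(im,"w2")
print(abs(p["pose"]-q["pose"]).max());np.save("w2.npy",p["pose"])
c=capture("top");print([(np.round(w,4)) for _,a,w in mands(c,camera_params("top"))])
E
```

```text
5.42 [0.5854 0.0463 0.2425] [-3.141e+00  2.000e-03  5.250e-01] w 0.0878 g 0.0 F [-0.2  0.1  0.3]
0.00010402115008452406
[array([ 0.6373, -0.338 ,  0.032 ]), array([ 0.5351, -0.2176,  0.032 ]), array([ 0.4191, -0.2053,  0.032 ])]
```

View pics/w2.png

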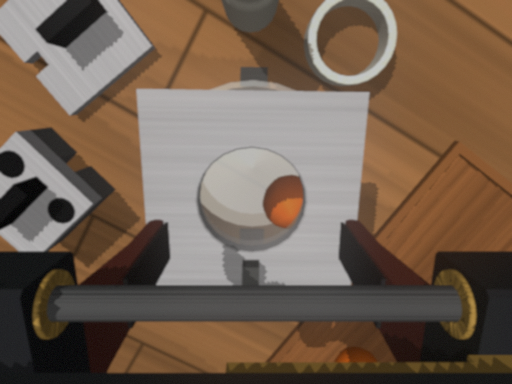

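The fruit is in the chamber, visible through the hole at (285,203). The key shows at (251,268), centred on the hole's axis at x≈252. Next: the chamber pose from this settled view, and on to the next mandarin.

```bash
python3 - <<'E'
from h import *
im=cv2.cvtColor(cv2.imread("pics/w2.png"),cv2.COLOR_BGR2HSV);p=camera_params("wrist");p["pose"]=np.load("w2.npy")
m=((im[...,1]<30)&(im[...,2]>140)).astype(np.uint8)
L=[];R=[];T=[]
for r in range(105,205,5):
    row=np.where(m[r,100:420])[0]+100;L.append((row.min(),r));R.append((row.max()+1,r))
for c in list(range(150,205,5))+list(range(310,360,5)):
    col=np.where(m[75:150,c])[0]+75;T.append((c,col.min()))
def line(P):
    W=np.array([plane(p,*q,.17)[:2] for q in P]);vx,vy,x,y=cv2.fitLine(W.astype(np.float32),cv2.DIST_HUBER,0,.01,.01).ravel();return np.array([x,y]),np.array([vx,vy])
cL,dL=line(L);cR,dR=line(R);cT,dt=line(T)
for d in(dL,dR,dt): print(np.degrees(np.arctan2(d[1],d[0])).round(2)%180)
a=np.radians(30);ex=np.array([np.cos(a),np.sin(a)]);ey=np.array([-ex[1],ex[0]])
print("width",cL@ey-cR@ey,"centre",((cT@ex-.075)*ex+(cL@ey+cR@ey)/2*ey).round(4))
# hole ellipse: user-read extents left 198 right 306
g=cv2.GaussianBlur(im[...,2],(3,3),0);print(g[195,190:206],g[195,298:314],g[140:156,252])
for u,v in((198,195),(306,195),(251,262),(252,147),(252,248)): print((u,v),plane(p,u,v,.17).round(4),plane(p,u,v,.182).round(4))
E
```

```text
29.57
29.76
124.729996
width 0.15019460605293194 centre [0.5909 0.0505]
[171 171 172 172 170 162 145 122 107 112 133 152 162 164 164 164] [134 134 134 130 123 115 118 134 153 166 172 175 175 175 175 175] [173 173 172 172 171 166 158 159 170 181 185 186 186 186 185 185]
(198, 195) [0.5725 0.0838 0.17  ] [0.5764 0.0837 0.182 ]
(306, 195) [0.6105 0.0185 0.17  ] [0.6124 0.0218 0.182 ]
(251, 262) [0.5467 0.0261 0.17  ] [0.552 0.029 0.182]
(252, 147) [0.6206 0.068  0.17  ] [0.6219 0.0687 0.182 ]
(252, 248) [0.5568 0.0311 0.17  ] [0.5615 0.0337 0.182 ]
```

>>> play_rows --targets '[[[-10, -15, 0, 0, 0, 0, 1], [-22, -34, 0, 0, 0, 0, 1], [-22, -34, 0, 0, 0, 0, 1], [-22, -34, 0, 0, 0, 0, 1], [-22, -34, 0, 0, 0, 0, 1], [-22, -34, 0, 0, 0, 0, 1], [-22, -34, -30, 0, 0, 0, 1], [-15, -20, -30, 0, 0, 0, 1], [-10, -13, -30, 0, 0, 0, 1], [0, 0, -30, 0, 0, 0, 1]]]'

```text
clock: 6.35
tcp_pos: [0.42, -0.203, 0.1275]
orientation: [3.141, 0.002, 0.52]
wrist_force: [0.7, 0.1, 0.0]
gripper_width: 0.0878
grip_force: 0.0
```

>>> play_rows --targets '[[[0, 0, -35, 0, 0, 0, 1], [0, 0, -35, 0, 0, 0, 1], [0, 0, -22, 0, 0, 0, 1], [0, 0, -10, 0, 0, 0, 1], [0, 0, 0, 0, 0, 0, 0.5], [0, 0, 0, 0, 0, 0, 0.5], [0, 0, 0, 0, 0, 0, 0.5], [0, 0, 0, 0, 0, 0, 0.5], [0, 0, 0, 0, 0, 0, 0.5], [0, 0, 0, 0, 0, 0, 0.5]]]'

```text
clock: 7.18
tcp_pos: [0.4239, -0.2001, 0.0282]
orientation: [3.139, -0.002, 0.525]
wrist_force: [-0.1, -0.0, 7.2]
gripper_width: 0.0587
grip_force: 18.0
```

>>> play_rows --targets '[[[0, 0, 0, 0, 0, 0, 0.5], [0, 0, 0, 0, 0, 0, 0.5], [0, 0, 20, 0, 0, 0, 0.5], [0, 0, 40, 0, 0, 0, 0.5], [0, 0, 40, 0, 0, 0, 0.5], [0, 0, 40, 0, 0, 0, 0.5], [0, 0, 40, 0, 0, 0, 0.5], [0, 0, 30, 0, 0, 0, 0.5], [10, 15, 0, 0, 0, 0, 0.5], [20, 30, 0, 0, 0, 0, 0.5]]]'

```text
clock: 8.02
tcp_pos: [0.4524, -0.1582, 0.2396]
orientation: [3.136, -0.001, 0.518]
wrist_force: [0.9, -0.3, -1.9]
gripper_width: 0.0585
grip_force: 18.0
```

>>> play_rows --targets '[[[22, 33, 0, 0, 0, 0, 0.5], [22, 33, 0, 0, 0, 0, 0.5], [22, 33, 0, 0, 0, 0, 0.5], [22, 33, 0, 0, 0, 0, 0.5], [22, 33, 0, 0, 0, 0, 0.5], [15, 23, 0, 0, 0, 0, 0.5], [8, 13, 0, 0, 0, 0, 0.5], [0, 0, 0, 0, 0, 0, 0.5], [0, 0, 0, 0, 0, 0, 0.5], [0, 0, 0, 0, 0, 0, 0.5]]]'

```text
clock: 8.85
tcp_pos: [0.5852, 0.0445, 0.2368]
orientation: [3.141, 0.001, 0.523]
wrist_force: [0.2, -0.6, -0.9]
gripper_width: 0.0594
grip_force: 1.8
```

The grip is slackening (1.8 N), but the fruit is over the hole. Re-reading before descending.

>>> play_rows --targets '[[[1, 2, -10, 0, 0, 0, 0.5], [0, 0, -16, 0, 0, 0, 0.5], [0, 0, -16, 0, 0, 0, 0.5], [0, 0, -8, 0, 0, 0, 0.5], [0, 0, 0, 0, 0, 0, 0.5], [0, 0, 0, 0, 0, 0, 0.5]]]'

```text
clock: 9.35
tcp_pos: [0.5866, 0.0476, 0.1867]
orientation: [-3.141, 0.001, 0.524]
wrist_force: [-0.2, 0.3, 0.0]
gripper_width: 0.0585
grip_force: 18.0
```

```bash
python3 - <<'E'
from h import *
show_obs();im=capture("wrist");h=cv2.cvtColor(im,cv2.COLOR_RGB2HSV);m=((h[...,0]<16)&(h[...,1]>170)&(h[...,2]>90))
print([(c.round(),s[:]) for c,s,_ in blobs(m,100)])
c=capture("top");print([(np.round(w,4)) for _,a,w in mands(c,camera_params("top"))])
E
```

```text
9.35 [0.5866 0.0476 0.1867] [-3.141e+00  1.000e-03  5.240e-01] w 0.0585 g 18.0 F [-0.2  0.3  0. ]
[(array([257., 247.]), array([ 195,  202,  121,   84, 8686], dtype=int32))]
[array([ 0.6374, -0.3378,  0.032 ]), array([ 0.5358, -0.2174,  0.032 ])]
```

Still held. Releasing it, then going to the third at (0.5358,-0.2174).

>>> play_rows --targets '[[[0, 0, 0, 0, 0, 0, 1], [0, 0, 0, 0, 0, 0, 1], [0, 0, 0, 0, 0, 0, 1], [0, 0, 0, 0, 0, 0, 1], [0, 0, 15, 0, 0, 0, 1], [0, 0, 38, 0, 0, 0, 1], [-2, -12, 0, 0, 0, 0, 1], [-7, -35, 0, 0, 0, 0, 1], [-7, -38, 0, 0, 0, 0, 1], [-7, -38, 0, 0, 0, 0, 1]]]'

```text
clock: 10.28
tcp_pos: [0.5638, -0.0753, 0.2404]
orientation: [3.141, -0.001, 0.527]
wrist_force: [0.4, -0.1, 0.1]
gripper_width: 0.0879
grip_force: 0.0
```

>>> play_rows --targets '[[[-7, -38, 0, 0, 0, 0, 1], [-7, -38, 0, 0, 0, 0, 1], [-7, -38, 0, 0, 0, 0, 1], [-7, -28, 0, 0, 0, 0, 1], [0, 0, -20, 0, 0, 0, 1], [0, 0, -20, 0, 0, 0, 1], [0, 0, 0, 0, 0, 0, 1]]]'

```text
clock: 10.87
tcp_pos: [0.5338, -0.217, 0.1967]
orientation: [-3.138, 0.003, 0.523]
wrist_force: [-0.7, -0.3, 0.4]
gripper_width: 0.088
grip_force: 0.0
```

```bash
python3 - <<'E'
from h import *
o=show_obs()
im=capture("top");save(im,"t2");print([(c.round(1),np.round(w,4)) for c,a,w in mands(im,camera_params("top"))])
E
```

```text
10.87 [ 0.5338 -0.217   0.1967] [-3.138e+00  3.000e-03  5.230e-01] w 0.088 g 0.0 F [-0.7 -0.3  0.4]
[]
```

```bash
python3 - <<'E'
from h import *
o=show_obs();p=camera_params("wrist")
im=capture("wrist");save(im,"w3");print([(c.round(1),a,np.round(w,4)) for c,a,w in mands(im,p)])
h=cv2.cvtColor(im,cv2.COLOR_RGB2HSV);m=((h[...,0]<16)&(h[...,1]>170)&(h[...,2]>90))
print([(c.round(),s[:],plane(p,*c,.03).round(4)) for c,s,_ in blobs(m,100)])
E
```

```text
10.92 [ 0.5347 -0.2165  0.1986] [-3.139e+00  2.000e-03  5.250e-01] w 0.0881 g 0.0 F [ 0.6 -0.3  0.3]
[(array([418.3, 145.7]), np.int32(3398), array([ 0.6396, -0.3363,  0.032 ])), (array([254.5, 174. ]), np.int32(2946), array([ 0.5375, -0.2153,  0.032 ]))]
[(array([418., 146.]), array([ 384,  114,   70,   65, 3398], dtype=int32), array([ 0.6398, -0.3372,  0.03  ])), (array([254., 174.]), array([ 223,  143,   63,   63, 2946], dtype=int32), array([ 0.5372, -0.2155,  0.03  ]))]
```

>>> play_rows --targets '[[[1, 0, -25, 0, 0, 0, 1], [0, 0, -32, 0, 0, 0, 1], [0, 0, -32, 0, 0, 0, 1], [0, 0, -32, 0, 0, 0, 1], [0, 0, -30, 0, 0, 0, 1], [0, 0, -20, 0, 0, 0, 1], [0, 0, -8, 0, 0, 0, 1], [0, 0, 0, 0, 0, 0, 0.5], [0, 0, 0, 0, 0, 0, 0.5], [0, 0, 0, 0, 0, 0, 0.5]]]'

```text
clock: 11.8
tcp_pos: [0.5384, -0.2169, 0.0229]
orientation: [3.139, -0.002, 0.525]
wrist_force: [0.6, 0.2, 0.0]
gripper_width: 0.0711
grip_force: 0.0
```

>>> play_rows --targets '[[[0, 0, 0, 0, 0, 0, 0.5], [0, 0, 0, 0, 0, 0, 0.5], [0, 0, 0, 0, 0, 0, 0.5], [0, 0, 0, 0, 0, 0, 0.5], [0, 0, 20, 0, 0, 0, 0.5], [0, 0, 40, 0, 0, 0, 0.5], [0, 0, 40, 0, 0, 0, 0.5], [0, 0, 40, 0, 0, 0, 0.5], [0, 0, 40, 0, 0, 0, 0.5], [0, 0, 35, 0, 0, 0, 0.5]]]'

```text
clock: 12.63
tcp_pos: [0.5368, -0.2165, 0.2392]
orientation: [3.14, -0.001, 0.525]
wrist_force: [1.1, -0.4, -1.3]
gripper_width: 0.0584
grip_force: 18.0
```

>>> play_rows --targets '[[[3, 16, 0, 0, 0, 0, 0.5], [7, 36, 0, 0, 0, 0, 0.5], [7, 36, 0, 0, 0, 0, 0.5], [7, 36, 0, 0, 0, 0, 0.5], [7, 36, 0, 0, 0, 0, 0.5], [7, 36, 0, 0, 0, 0, 0.5], [7, 36, 0, 0, 0, 0, 0.5], [5, 32, 0, 0, 0, 0, 0.5], [0, 0, -5, 0, 0, 0, 0.5], [0, 0, -10, 0, 0, 0, 0.5]]]'

```text
clock: 13.47
tcp_pos: [0.5873, 0.0501, 0.2219]
orientation: [3.141, -0.003, 0.529]
wrist_force: [0.7, -1.1, -0.4]
gripper_width: 0.0587
grip_force: 18.0
```

>>> play_rows --targets '[[[0, 0, 0, 0, 0, 0, 0.5], [0, 0, 0, 0, 0, 0, 0.5]]]'

```text
clock: 13.63
tcp_pos: [0.5862, 0.0454, 0.22]
orientation: [3.141, 0.002, 0.523]
wrist_force: [1.1, -0.2, -1.0]
gripper_width: 0.0585
grip_force: 18.0
```

Lower, release and go back for the last one at (0.638,-0.338).

>>> play_rows --targets '[[[0, 1, -14, 0, 0, 0, 0.5], [0, 0, -14, 0, 0, 0, 0.5], [0, 0, -7, 0, 0, 0, 0.5], [0, 0, 0, 0, 0, 0, 0.5], [0, 0, 0, 0, 0, 0, 0.5], [0, 0, 0, 0, 0, 0, 1], [0, 0, 0, 0, 0, 0, 1], [0, 0, 0, 0, 0, 0, 1], [0, 0, 0, 0, 0, 0, 1], [0, 0, 15, 0, 0, 0, 1]]]'

```text
clock: 14.47
tcp_pos: [0.5855, 0.0481, 0.1989]
orientation: [-3.14, 0.003, 0.525]
wrist_force: [0.4, -0.7, 0.1]
gripper_width: 0.0871
grip_force: 0.0
```

>>> play_rows --targets '[[[0, 0, 38, 0, 0, 0, 1], [2, -16, 0, 0, 0, 0, 1], [5, -37, 0, 0, 0, 0, 1], [5, -37, 0, 0, 0, 0, 1], [5, -37, 0, 0, 0, 0, 1], [5, -37, 0, 0, 0, 0, 1], [5, -37, 0, 0, 0, 0, 1], [5, -37, 0, 0, 0, 0, 1], [5, -37, 0, 0, 0, 0, 1], [5, -37, 0, 0, 0, 0, 1]]]'

```text
clock: 15.3
tcp_pos: [0.6289, -0.2654, 0.2393]
orientation: [3.141, -0.0, 0.525]
wrist_force: [1.5, 0.4, -0.0]
gripper_width: 0.0876
grip_force: 0.0
```

>>> play_rows --targets '[[[5, -37, 0, 0, 0, 0, 1], [3, -22, -20, 0, 0, 0, 1], [0, -10, -20, 0, 0, 0, 1], [0, 0, 0, 0, 0, 0, 1], [0, 0, 0, 0, 0, 0, 1], [0, 0, 0, 0, 0, 0, 1]]]'

```text
clock: 15.8
tcp_pos: [0.6377, -0.3309, 0.2001]
orientation: [-3.142, -0.001, 0.526]
wrist_force: [0.6, 0.2, 0.3]
gripper_width: 0.0878
grip_force: 0.0
```

```bash
python3 - <<'E'
from h import *
o=show_obs();p=camera_params("wrist")
im=capture("wrist");save(im,"w4");print([(c.round(1),a,np.round(w,4)) for c,a,w in mands(im,p)])
c=capture("top");save(c,"t3");print([(c.round(1),a,np.round(w,4)) for c,a,w in mands(c,camera_params("top"))])
E
```

```text
15.8 [ 0.6377 -0.3309  0.2001] [-3.142e+00 -1.000e-03  5.260e-01] w 0.0878 g 0.0 F [0.6 0.2 0.3]
[(array([258.7, 178.8]), np.int32(2949), array([ 0.6389, -0.336 ,  0.032 ]))]
[(array([369.4, 186. ]), np.int32(119), array([ 0.6275, -0.3257,  0.032 ]))]
```

>>> play_rows --targets '[[[0, -5, -25, 0, 0, 0, 1], [0, -1, -32, 0, 0, 0, 1], [0, 0, -32, 0, 0, 0, 1], [0, 0, -32, 0, 0, 0, 1], [0, 0, -30, 0, 0, 0, 1], [0, 0, -20, 0, 0, 0, 1], [0, 0, -8, 0, 0, 0, 1], [0, 0, 0, 0, 0, 0, 0.5], [0, 0, 0, 0, 0, 0, 0.5], [0, 0, 0, 0, 0, 0, 0.5]]]'

```text
clock: 16.73
tcp_pos: [0.6385, -0.3388, 0.0224]
orientation: [3.139, -0.002, 0.525]
wrist_force: [-0.1, -0.0, -0.1]
gripper_width: 0.0714
grip_force: 0.0
```

>>> play_rows --targets '[[[0, 0, 0, 0, 0, 0, 0.5], [0, 0, 0, 0, 0, 0, 0.5], [0, 0, 0, 0, 0, 0, 0.5], [0, 0, 0, 0, 0, 0, 0.5], [0, 0, 20, 0, 0, 0, 0.5], [0, 0, 40, 0, 0, 0, 0.5], [0, 0, 40, 0, 0, 0, 0.5], [0, 0, 40, 0, 0, 0, 0.5], [0, 0, 40, 0, 0, 0, 0.5], [0, 0, 35, 0, 0, 0, 0.5]]]'

```text
clock: 17.57
tcp_pos: [0.6369, -0.3387, 0.2384]
orientation: [3.14, -0.001, 0.525]
wrist_force: [1.5, -0.0, -0.7]
gripper_width: 0.0585
grip_force: 18.0
```

>>> play_rows --targets '[[[-3, 16, 0, 0, 0, 0, 0.5], [-5, 36, 0, 0, 0, 0, 0.5], [-5, 36, 0, 0, 0, 0, 0.5], [-5, 36, 0, 0, 0, 0, 0.5], [-5, 36, 0, 0, 0, 0, 0.5], [-5, 36, 0, 0, 0, 0, 0.5], [-5, 36, 0, 0, 0, 0, 0.5], [-5, 36, 0, 0, 0, 0, 0.5], [-5, 36, 0, 0, 0, 0, 0.5], [-5, 36, 0, 0, 0, 0, 0.5]]]'

```text
clock: 18.4
tcp_pos: [0.5883, 0.0029, 0.2354]
orientation: [3.141, -0.001, 0.525]
wrist_force: [0.5, 0.4, -0.9]
gripper_width: 0.0585
grip_force: 18.0
```

>>> play_rows --targets '[[[-2, 30, 0, 0, 0, 0, 0.5], [0, 16, -5, 0, 0, 0, 0.5], [0, 0, -10, 0, 0, 0, 0.5], [0, 0, 0, 0, 0, 0, 0.5], [0, 0, 0, 0, 0, 0, 0.5]]]'

```text
clock: 18.82
tcp_pos: [0.5865, 0.0459, 0.2193]
orientation: [3.141, 0.002, 0.524]
wrist_force: [0.2, 0.8, -1.1]
gripper_width: 0.0588
grip_force: 18.0
```

>>> play_rows --targets '[[[0, 1, -14, 0, 0, 0, 0.5], [0, 0, -14, 0, 0, 0, 0.5], [0, 0, -7, 0, 0, 0, 0.5], [0, 0, 0, 0, 0, 0, 0.5], [0, 0, 0, 0, 0, 0, 0.5], [0, 0, 0, 0, 0, 0, 1], [0, 0, 0, 0, 0, 0, 1], [0, 0, 0, 0, 0, 0, 1], [0, 0, 0, 0, 0, 0, 1], [0, 0, 15, 0, 0, 0, 1]]]'

```text
clock: 19.65
tcp_pos: [0.5855, 0.048, 0.1979]
orientation: [-3.14, 0.003, 0.525]
wrist_force: [-0.9, -0.3, -0.3]
gripper_width: 0.0866
grip_force: 0.0
```

>>> play_rows --targets '[[[0, 0, 38, 0, 0, 0, 1], [0, 0, 10, 0, 0, 0, 1], [0, 0, 0, 0, 0, 0, 1], [0, 0, 0, 0, 0, 0, 1], [0, 0, 0, 0, 0, 0, 1]]]'

```text
clock: 20.07
tcp_pos: [0.5864, 0.0482, 0.247]
orientation: [-3.141, 0.001, 0.525]
wrist_force: [0.5, 0.1, -0.3]
gripper_width: 0.0876
grip_force: 0.0
```

```bash
python3 - <<'E'
from h import *
o=show_obs();p=camera_params("wrist")
im=capture("wrist");save(im,"w5")
c=capture("top");print([(c.round(1),a,np.round(w,4)) for c,a,w in mands(c,camera_params("top"))])
s=capture("scene");save(s,"s5")
# both side by side
both=np.hstack([im[60:300,90:420],cv2.resize(s[120:280,200:360],(240,240))]);save(both,"both5",None,1.3)
E
```

```text
20.07 [0.5864 0.0482 0.247 ] [-3.141e+00  1.000e-03  5.250e-01] w 0.0876 g 0.0 F [ 0.5  0.1 -0.3]
[]
```

View pics/both5.png

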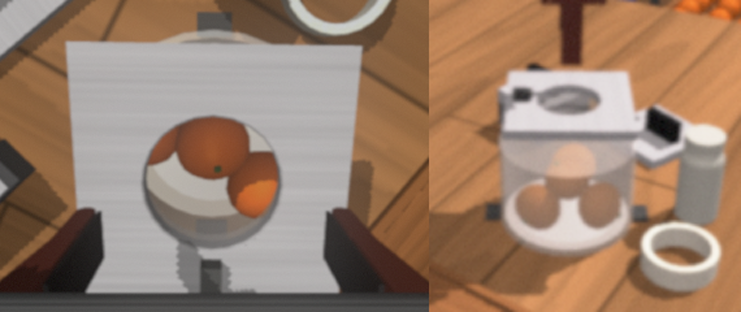

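The wrist view through the hole and the scene view show all 4 fruits inside the jar, below the neck. Moving to the cover, turning the tool to about -0.40 rad.

>>> play_rows --targets '[[[2, 20, 0, 0, 0, -0.1, 1], [3, 30, 0, 0, 0, -0.1, 1], [3, 30, 0, 0, 0, -0.1, 1], [3, 30, 0, 0, 0, -0.1, 1], [3, 30, 0, 0, 0, -0.1, 1], [3, 30, 0, 0, 0, -0.1, 1], [3, 30, 0, 0, 0, -0.1, 1], [3, 29, 0, 0, 0, -0.1, 1], [0, 0, 0, 0, 0, -0.1, 1], [0, 0, 0, 0, 0, -0.028, 1]]]'

```text
clock: 21.05
tcp_pos: [0.6086, 0.2804, 0.2463]
orientation: [3.141, 0.002, -0.405]
wrist_force: [0.6, 0.0, 0.6]
gripper_width: 0.0878
grip_force: 0.0
```

>>> play_rows --targets '[[[0, 0, -30, 0, 0, 0, 1], [0, 0, -30, 0, 0, 0, 1], [0, 0, -30, 0, 0, 0, 1], [0, 0, -30, 0, 0, 0, 1], [0, 0, -25, 0, 0, 0, 1], [0, 0, -10, 0, 0, 0, 1], [0, 0, 0, 0, 0, 0, 1], [0, 0, 0, 0, 0, 0, 1], [0, 0, 0, 0, 0, 0, 1]]]'

```text
clock: 21.8
tcp_pos: [0.6108, 0.2781, 0.0945]
orientation: [-3.14, -0.001, -0.403]
wrist_force: [0.4, -0.3, -0.1]
gripper_width: 0.0878
grip_force: 0.0
```

```bash
python3 - <<'E'
from h import *
o=show_obs();print(o["joints"].round(2));p=camera_params("wrist")
im=capture("wrist");save(im,"w6");np.save("w6.npy",p["pose"])
c=capture("top");save(c,"t6")
E
```

```text
21.8 [0.6108 0.2781 0.0945] [-3.14e+00 -1.00e-03 -4.03e-01] w 0.0878 g 0.0 F [ 0.4 -0.3 -0.1]
[-0.29  0.64 -0.31  1.59  0.23  0.95 -2.65]
```

View pics/w6.png

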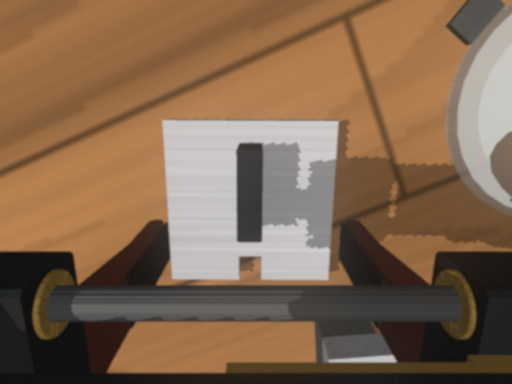

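The wrist view shows the cover square to the tool, at about x 163–338, y 120–280. Its rib is at x 237–263 and the notch at (250,265). Measuring the edges.

```bash
cat >> h.py <<'E'
def fit(p,P,z):
    W=np.array([plane(p,*q,z)[:2] for q in P]);vx,vy,x,y=cv2.fitLine(W.astype(np.float32),cv2.DIST_HUBER,0,.01,.01).ravel();return np.array([x,y]),np.degrees(np.arctan2(vy,vx))%180
def frame(p,tcp,yaw,c):
    d=np.array(c)-np.array(tcp);return np.array([np.cos(yaw)*d[0]+np.sin(yaw)*d[1],-np.sin(yaw)*d[0]+np.cos(yaw)*d[1]])*1e3
E
python3 - <<'E'
from h import *
im=cv2.cvtColor(cv2.imread("pics/w6.png"),cv2.COLOR_BGR2HSV);p=camera_params("wrist");p["pose"]=np.load("w6.npy")
m=((im[...,1]<40)&(im[...,2]>95)).astype(np.uint8)
z=.014
L=[(np.where(m[r,120:237])[0].min()+120,r) for r in range(130,215,4)]
R=[(np.where(m[r,270:400])[0].max()+271,r) for r in range(130,145,2)]
T=[(c,np.where(m[90:140,c])[0].min()+90) for c in list(range(175,230,4))+list(range(270,325,4))]
B=[(c,np.where(m[240:290,c])[0].max()+241) for c in list(range(185,230,4))+list(range(270,320,4))]
f=[fit(p,P,z) for P in(L,R,T,B)]
for n,(c,a) in zip("LRTB",f): print(n,a.round(2),frame(p,(.6108,.2781),-.403,c).round(1))
d=im[...,2]<50
rb=[np.where(d[r,225:275])[0] for r in range(150,236,5)]
for i in (0,8,17): print(rb[i].min()+225,rb[i].max()+226)
# rib front top edge row & rib top center at z .048
col=np.where(d[130:260,250])[0]+130;print(col.min(),col.max()+1)
for u,v in((250,col.min()),(250,col.max()+1)): print(frame(p,(.6108,.2781),-.403,plane(p,u,v,.048)[:2]).round(1),frame(p,(.6108,.2781),-.403,plane(p,u,v,.014)[:2]).round(1))
E
```

```text
L 156.5 [22.7 64. ]
R 155.34 [ 47.  -56.6]
T 66.97 [58.5  5.7]
B 66.45 [-62.7 -13.1]Traceback (most recent call last):
  File "<stdin>", line 13, in <module>
    return umr_minimum(a, axis, None, out, keepdims, initial, where)
ValueError: zero-size array to reduction operation minimum which has no identity
```

>>> play_rows --targets '[[[0, 4, 0, 0, 0, -0.005, 1], [0, 0, -25, 0, 0, 0, 1], [0, 0, -25, 0, 0, 0, 1], [0, 0, -12, 0, 0, 0, 1], [0, 0, -4, 0, 0, 0, 1], [0, 0, 0, 0, 0, 0, 1], [0, 0, 0, 0, 0, 0, 1]]]' --grip_force 40

```text
clock: 22.48
tcp_pos: [0.6104, 0.2819, 0.0279]
orientation: [-3.141, -0.001, -0.408]
wrist_force: [-0.1, 0.9, 0.4]
gripper_width: 0.088
grip_force: 0.0
```

```bash
python3 - <<'E'
from h import *
show_obs()
E
```

```text
22.48 [0.6104 0.2819 0.0279] [-3.141e+00 -1.000e-03 -4.080e-01] w 0.088 g 0.0 F [-0.1  0.9  0.4]
```

>>> play_rows --targets '[[[0, 0, 0, 0, 0, 0, 0.1], [0, 0, 0, 0, 0, 0, 0.1], [0, 0, 0, 0, 0, 0, 0.1], [0, 0, 0, 0, 0, 0, 0.1], [0, 0, 0, 0, 0, 0, 0.1], [0, 0, 0, 0, 0, 0, 0.1], [0, 0, 0, 0, 0, 0, 0.1], [0, 0, 0, 0, 0, 0, 0.1], [0, 0, 0, 0, 0, 0, 0.1], [0, 0, 0, 0, 0, 0, 0.1]]]'

```text
clock: 23.32
tcp_pos: [0.6098, 0.2814, 0.0268]
orientation: [3.141, 0.0, -0.408]
wrist_force: [-0.5, 0.7, 0.7]
gripper_width: 0.0248
grip_force: 0.0
```

>>> play_rows --targets '[[[0, 0, 0, 0, 0, 0, 0.1], [0, 0, 0, 0, 0, 0, 0.1], [0, 0, 0, 0, 0, 0, 0.1], [0, 0, 0, 0, 0, 0, 0.1], [0, 0, 0, 0, 0, 0, 0.1], [0, 0, 0, 0, 0, 0, 0.1], [0, 0, 0, 0, 0, 0, 0.1], [0, 0, 0, 0, 0, 0, 0.1]]]'

```text
clock: 23.98
tcp_pos: [0.6098, 0.2815, 0.0268]
orientation: [-3.142, 0.0, -0.408]
wrist_force: [0.9, 0.2, -0.8]
gripper_width: 0.0157
grip_force: 40.0
```

>>> play_rows --targets '[[[0, 0, 10, 0, 0, 0, 0.1], [0, 0, 25, 0, 0, 0, 0.1], [0, 0, 36, 0, 0, 0, 0.1], [0, 0, 36, 0, 0, 0, 0.1], [0, 0, 36, 0, 0, 0, 0.1], [0, 0, 36, 0, 0, 0, 0.1], [0, 0, 30, 0, 0, 0, 0.1], [0, 0, 10, 0, 0, 0, 0.1], [0, 0, 0, 0, 0, 0, 0.1], [0, 0, 0, 0, 0, 0, 0.1]]]'

```text
clock: 24.82
tcp_pos: [0.6094, 0.2811, 0.2452]
orientation: [3.141, 0.0, -0.408]
wrist_force: [-0.1, -0.5, -3.5]
gripper_width: 0.0157
grip_force: 40.0
```

```bash
python3 - <<'E'
from h import *
o=show_obs();p=camera_params("wrist")
im=capture("wrist");save(im,"w7");np.save("w7.npy",p["pose"])
E
```

```text
24.82 [0.6094 0.2811 0.2452] [ 3.141  0.    -0.408] w 0.0157 g 40.0 F [-0.1 -0.5 -3.5]
```

>>> play_rows --targets '[[[-1, -14, 0, 0, 0, 0.07, 0.1], [-2, -25, 0, 0, 0, 0.1, 0.1], [-3, -28, 0, 0, 0, 0.11, 0.1], [-3, -28, 0, 0, 0, 0.11, 0.1], [-3, -28, 0, 0, 0, 0.11, 0.1], [-3, -28, 0, 0, 0, 0.11, 0.1], [-3, -28, 0, 0, 0, 0.11, 0.1], [-2, -25, 0, 0, 0, 0.1, 0.1], [0, -18, 0, 0, 0, 0.07, 0.1], [0, -9, 0, 0, 0, 0.043, 0.1]]]'

```text
clock: 25.7
tcp_pos: [0.5885, 0.0463, 0.2429]
orientation: [-3.141, 0.005, 0.525]
wrist_force: [0.3, -0.1, -2.4]
gripper_width: 0.0162
grip_force: 40.0
```

>>> play_rows --targets '[[[0, 0, -10, 0, 0, 0, 0.1], [0, 0, -10, 0, 0, 0, 0.1], [0, 0, -8, 0, 0, 0, 0.1], [0, 0, 0, 0, 0, 0, 0.1], [0, 0, 0, 0, 0, 0, 0.1], [0, 0, 0, 0, 0, 0, 0.1]]]'

```text
clock: 26.2
tcp_pos: [0.5898, 0.0515, 0.2176]
orientation: [-3.141, 0.0, 0.526]
wrist_force: [0.0, -0.1, -2.0]
gripper_width: 0.0158
grip_force: 40.0
```

```bash
python3 - <<'E'
from h import *
o=show_obs();p=camera_params("wrist")
im=capture("wrist");save(im,"w8");np.save("w8.npy",p["pose"])
c=capture("top");save(c,"t8")
s=capture("scene");save(s,"s8")
E
```

```text
26.2 [0.5898 0.0515 0.2176] [-3.141  0.     0.526] w 0.0158 g 40.0 F [ 0.  -0.1 -2. ]
```

View pics/w8.png

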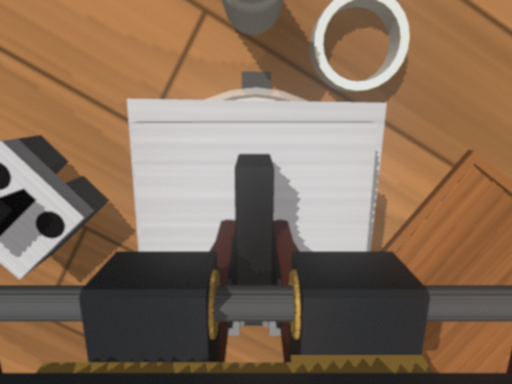

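The wrist view shows the held cover's front edge at y≈122 and the collar's front edge at y≈100, from x 128 to 386. Next: both in the tool frame.

```bash
python3 - <<'E'
from h import *
img=cv2.imread("pics/w8.png");im=cv2.cvtColor(img,cv2.COLOR_BGR2HSV);p=camera_params("wrist");p["pose"]=np.load("w8.npy")
o=get_obs();t=o["tcp_pos"][:2];yaw=o["orientation"][2]
V=im[...,2].astype(int)
print(V[92:130,150],V[92:130,350]);m=(im[...,1]<40)&(im[...,2]>120)
for r in (102,106,110,114,118,121,124,128,135,145,165,185,205,225):
    w=np.where(m[r,100:420])[0]+100;print(r,w.min(),w.max()+1,V[r,w.max()-14:w.max()+4])
img7=cv2.cvtColor(cv2.imread("pics/w7.png"),cv2.COLOR_BGR2HSV);m7=(img7[...,1]<40)&(img7[...,2]>110)
for r in (115,125,135,145,165,185,205,225):
    w=np.where(m7[r,100:420])[0]+100;print("w7",r,w.min() if len(w) else 0,w.max()+1 if len(w) else 0)
print(img7[110:135,150,2],img7[110:135,350,2])
E
```

```text
[168 169 170 172 171 174 181 196 206 207 207 209 210 208 208 210 210 209
 209 208 207 206 206 208 206 206 203 202 192 169 167 188 200 205 206 206
 203 204] [110 110 109 107 106 102  97  90  92 121 168 196 204 204 204 203 203 203
 206 205 207 205 204 203 203 203 199 198 189 172 176 193 206 209 210 209
 206 204]
102 127 382 [160 158 159 159 158 160 158 158 158 159 158 160 158 156 152 148 151 158]
106 127 386 [203 203 203 203 204 203 203 203 203 203 203 203 203 202 194 178 163 158]
110 128 386 [203 202 204 204 204 203 203 203 203 201 202 202 204 199 188 171 161 156]
114 128 385 [204 204 203 205 204 203 203 203 203 204 202 203 203 202 196 180 164 159]
118 128 385 [202 200 198 200 199 199 199 200 200 199 199 199 200 196 185 168 156 153]
121 128 385 [175 179 183 186 190 191 194 194 195 195 194 194 194 188 164 140 130 132]
124 129 385 [204 204 205 204 203 206 204 204 200 200 199 199 196 191 165 136 119 115]
128 129 384 [205 205 205 204 204 204 204 204 203 203 203 202 203 201 193 182 172 167]
135 130 383 [207 206 206 207 207 207 208 206 206 205 204 203 204 202 196 185 177 172]
145 131 382 [204 202 205 204 203 204 203 202 203 202 201 201 201 200 194 183 175 172]
165 132 379 [205 205 207 206 207 206 206 205 204 191 169 152 146 158 174 188 190 188]
185 133 377 [209 208 208 207 206 209 208 207 207 200 177 154 144 144 149 161 171 175]
205 135 376 [204 203 205 205 204 203 204 204 198 178 155 149 162 172 161 139 129 128]
225 137 373 [206 206 205 205 206 205 206 207 207 200 181 158 145 142 145 138 128 122]
w7 115 381 414
w7 125 131 402
w7 135 132 399
w7 145 133 403
w7 165 135 420
w7 185 137 373
w7 205 139 371
w7 225 140 368
[177 178 179 179 181 180 176 164 149 133 120 128 167 209 223 225 225 224
 224 222 222 223 224 224 224] [197 196 192 176 154 139 134 137 136 135 131 136 173 213 225 228 228 227
 226 225 224 223 225 226 226]
```

```bash
cat >> h.py <<'E'
def edge(V,line,horizontal,fixed,lo,hi,sign):
    """subpixel strongest signed gradient along a row (horizontal) or column"""
    a=(V[fixed,lo:hi] if horizontal else V[lo:hi,fixed]).astype(float)
    g=np.convolve(a,[.5,.5,0,-.5,-.5],"same")*sign;g[:3]=0;g[-3:]=0;k=int(g.argmax())
    k0=np.arange(max(k-2,0),min(k+3,len(g)));w=np.clip(g[k0],0,None);return lo+(k0*w).sum()/w.sum()+.0
def tf(p,P,z,t,yaw):
    return np.array([frame(p,t,yaw,plane(p,u,v,z)[:2]) for u,v in P])
E
python3 - <<'E'
from h import *
def load(n):
    p=camera_params("wrist");p["pose"]=np.load(n+".npy");i=cv2.GaussianBlur(cv2.imread(f"pics/{n}.png"),(3,3),0);S=255-cv2.cvtColor(i,cv2.COLOR_BGR2HSV)[...,1];return p,S
# saturation-inverted image: white surfaces bright
p,S=load("w8");t=(.5898,.0515);yaw=.526
colsL=list(range(138,200,4));colsR=list(range(318,378,4))
for nm,P in(("collar front",[(c,edge(S,0,0,c,88,112,1)) for c in colsL+colsR]),):
    Q=tf(p,P,.17,t,yaw);k=np.polyfit(Q[:,1],Q[:,0],1);print(nm,"x at y0",k[1].round(2),"slope",k[0].round(4),"res",np.std(Q[:,0]-np.polyval(k,Q[:,1])).round(2))
for nm,lo,hi,s in(("L",115,140,1),("R",375,398,-1)):
    Q=tf(p,[(edge(S,0,1,r,lo,hi,s),r) for r in range(104,119,2)],.17,t,yaw);print("collar",nm,Q.mean(0).round(2),Q[0].round(1),Q[-1].round(1))
Vv=cv2.GaussianBlur(cv2.imread("pics/w8.png"),(3,3),0)[...,2]
P=[(c,113+np.argmin(Vv[113:130,c])) for c in colsL+colsR];z8=.2176-.0128
print([q[1] for q in P]);Q=tf(p,P,z8,t,yaw);k=np.polyfit(Q[:,1],Q[:,0],1);print("cover front",k.round(4))
p,S=load("w7");t7=(.6094,.2811);z7=.2452-.0128
L=tf(p,[(edge(S,0,1,r,120,150,1),r) for r in range(130,226,4)],z7,t7,-.408)
R=tf(p,[(edge(S,0,1,r,355,385,-1),r) for r in range(180,226,4)],z7,t7,-.408)
F=tf(p,[(c,edge(S,0,0,c,112,132,1)) for c in colsL+list(range(318,365,4))],z7,t7,-.408)
print("cover L",L.mean(0),np.polyfit(L[:,0],L[:,1],1),"R",R.mean(0),np.polyfit(R[:,0],R[:,1],1),"F",F.mean(0),np.polyfit(F[:,1],F[:,0],1))
E
```

```text
collar front x at y0 72.06 slope 0.0125 res 0.15
collar L [65.54 74.34] [69.5 74.3] [61.5 74.5]
collar R [ 65.71 -77.4 ] [ 69.7 -77.5] [ 61.7 -77.3]
[np.int64(122), np.int64(122), np.int64(122), np.int64(122), np.int64(122), np.int64(122), np.int64(122), np.int64(122), np.int64(122), np.int64(122), np.int64(122), np.int64(122), np.int64(122), np.int64(122), np.int64(121), np.int64(121), np.int64(121), np.int64(121), np.int64(121), np.int64(121), np.int64(121), np.int64(121), np.int64(121), np.int64(121), np.int64(121), np.int64(121), np.int64(121), np.int64(121), np.int64(121), np.int64(121), np.int64(121)]
cover front [-6.00000e-03  6.14328e+01]
cover L [33.35267103 61.82885515] [3.00757744e-03 6.17285444e+01] R [ 19.90067745 -59.53118235] [-1.29836748e-02 -5.92727984e+01] F [61.22993636  7.19652774] [-1.59134692e-03  6.12413885e+01]
```

>>> play_rows --targets '[[[-2, -3, -3, 0, 0, -0.0145, 0.1], [0, 0, -2, 0, 0, 0, 0.1], [0, 0, 0, 0, 0, 0, 0.1], [0, 0, 0, 0, 0, 0, 0.1], [0, 0, 0, 0, 0, 0, 0.1]]]'

```text
clock: 26.77
tcp_pos: [0.5879, 0.0474, 0.2129]
orientation: [3.142, -0.0, 0.51]
wrist_force: [-0.4, -1.2, -2.0]
gripper_width: 0.0159
grip_force: 40.0
```

```bash
cat > m.py <<'E'
from h import *
o=show_obs();p=camera_params("wrist");im=capture("wrist");save(im,"w9");c=capture("top");save(c,"t9")
t=o["tcp_pos"][:2];yaw=o["orientation"][2];S=255-cv2.cvtColor(cv2.GaussianBlur(im,(3,3),0),cv2.COLOR_RGB2HSV)[...,1];Vv=cv2.GaussianBlur(im,(3,3),0)[...,0]
cols=list(range(138,200,4))+list(range(318,374,4))
Q=tf(p,[(c,edge(S,0,0,c,86,112,1)) for c in cols],.17,t,yaw);k=np.polyfit(Q[:,1],Q[:,0],1);print("collar front",k.round(4),np.std(Q[:,0]-np.polyval(k,Q[:,1])).round(2))
for nm,lo,hi,s in(("L",112,145,1),("R",370,400,-1)):
    Q=tf(p,[(edge(S,0,1,r,lo,hi,s),r) for r in range(104,117,2)],.17,t,yaw);print("collar",nm,Q.mean(0).round(2))
P=[(c,111+np.argmin(Vv[111:132,c])) for c in cols];Q=tf(p,P,o["tcp_pos"][2]-.0128,t,yaw);print("cover front",np.polyfit(Q[:,1],Q[:,0],1).round(4))
E
python3 m.py
```

```text
26.77 [0.5879 0.0474 0.2129] [ 3.142 -0.     0.51 ] w 0.0159 g 40.0 F [-0.4 -1.2 -2. ]
collar front [-2.7000e-03  7.5732e+01] 0.11
collar L [66.22 78.1 ]
collar R [ 66.41 -73.7 ]
cover front [-4.9000e-03  6.1484e+01]
```

>>> play_rows --targets '[[[-0.4, 0.7, 0, 0, 0, 0, 0.1], [0, 0, -3, 0, 0, 0, 0.1], [0, 0, -3, 0, 0, 0, 0.1], [0, 0, -3, 0, 0, 0, 0.1], [0, 0, -2, 0, 0, 0, 0.1], [0, 0, 0, 0, 0, 0, 0.1], [0, 0, 0, 0, 0, 0, 0.1]]]'

```text
clock: 27.45
tcp_pos: [0.5874, 0.0481, 0.2016]
orientation: [-3.141, 0.0, 0.51]
wrist_force: [-1.3, -0.4, -1.9]
gripper_width: 0.0158
grip_force: 40.0
```

>>> play_rows --targets '[[[0, 0, -2, 0, 0, 0, 0.1], [0, 0, -1, 0, 0, 0, 0.1], [0, 0, -1, 0, 0, 0, 0.1], [0, 0, 0, 0, 0, 0, 0.1], [0, 0, 0, 0, 0, 0, 0.1]]]'

```text
clock: 27.87
tcp_pos: [0.5874, 0.0481, 0.1978]
orientation: [-3.142, 0.0, 0.51]
wrist_force: [-0.3, 0.7, -2.9]
gripper_width: 0.0157
grip_force: 40.0
```

>>> play_rows --targets '[[[0, 0, -1, 0, 0, 0, 0.1], [0, 0, -0.5, 0, 0, 0, 0.1], [0, 0, 0, 0, 0, 0, 0.1], [0, 0, 0, 0, 0, 0, 0.1]]]'

```text
clock: 28.2
tcp_pos: [0.5876, 0.0482, 0.1968]
orientation: [3.141, -0.001, 0.51]
wrist_force: [-0.7, -0.8, 2.6]
gripper_width: 0.0158
grip_force: 40.0
```

Contact (+2.6 N) at the expected height. Releasing and rising.

>>> play_rows --targets '[[[0, 0, 0, 0, 0, 0, 0.5], [0, 0, 0, 0, 0, 0, 0.5], [0, 0, 0, 0, 0, 0, 0.5], [0, 0, 0, 0, 0, 0, 0.5], [0, 0, 0, 0, 0, 0, 0.5], [0, 0, 0, 0, 0, 0, 0.5], [0, 0, 20, 0, 0, 0, 0.7], [0, 0, 36, 0, 0, 0, 1], [0, 0, 15, 0, 0, 0, 1], [0, 0, 0, 0, 0, 0, 1]]]'

```text
clock: 29.03
tcp_pos: [0.5893, 0.0487, 0.2715]
orientation: [3.139, -0.006, 0.51]
wrist_force: [0.3, 0.8, 0.2]
gripper_width: 0.0671
grip_force: 0.0
```

>>> play_rows --targets '[[[0, 0, 0, 0, 0, 0, 1], [0, 0, 0, 0, 0, 0, 1], [0, 0, 0, 0, 0, 0, 1]]]'

```text
clock: 29.28
tcp_pos: [0.5868, 0.0479, 0.266]
orientation: [-3.141, 0.002, 0.51]
wrist_force: [0.4, -0.3, -0.5]
gripper_width: 0.0858
grip_force: 0.0
```

```bash
python3 - <<'E'
from h import *
o=show_obs();p=camera_params("wrist");np.save("w10.npy",p["pose"]);im=capture("wrist");save(im,"w10");s=capture("scene");save(s,"s10");c=capture("top");save(c,"t10")
both=np.hstack([im[60:300,90:420],cv2.resize(s[120:280,200:360],(240,240))]);save(both,"both10",None,1.4)
E
```

```text
29.28 [0.5868 0.0479 0.266 ] [-3.141e+00  2.000e-03  5.100e-01] w 0.0858 g 0.0 F [ 0.4 -0.3 -0.5]
```

View pics/both10.png

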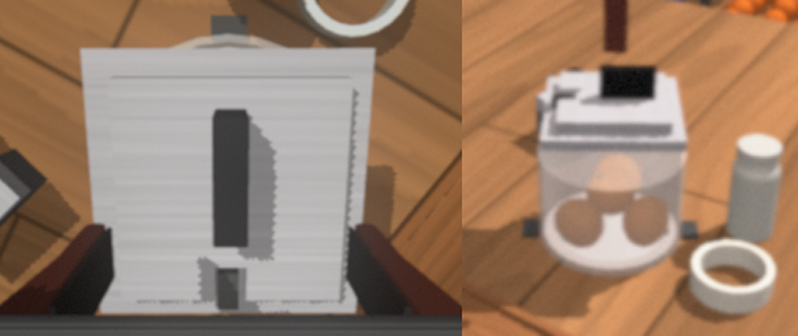

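The wrist view shows the key inside the notch with the plate evenly inset in the collar. The scene view shows the cover lying flat. Moving to the head.

>>> play_rows --targets '[[[-11, 14, 0, 0, 0, -0.08, 1], [-18, 23, 0, 0, 0, -0.1, 1], [-18, 23, 0, 0, 0, -0.1, 1], [-18, 23, 0, 0, 0, -0.1, 1], [-18, 23, 0, 0, 0, -0.1, 1], [-18, 23, 0, 0, 0, -0.1, 1], [-18, 23, 0, 0, 0, -0.1, 1], [-18, 23, 0, 0, 0, -0.1, 1], [-10, 12, -15, 0, 0, -0.046, 1], [0, 0, -30, 0, 0, 0, 1]]]'

```text
clock: 30.27
tcp_pos: [0.4394, 0.2399, 0.2248]
orientation: [-3.136, -0.004, -0.313]
wrist_force: [1.4, 0.4, -1.3]
gripper_width: 0.0879
grip_force: 0.0
```

>>> play_rows --targets '[[[0, 0, -30, 0, 0, 0, 1], [0, 0, -30, 0, 0, 0, 1], [0, 0, -20, 0, 0, 0, 1], [0, 0, 0, 0, 0, 0, 1], [0, 0, 0, 0, 0, 0, 1], [0, 0, 0, 0, 0, 0, 1]]]'

```text
clock: 30.77
tcp_pos: [0.441, 0.2356, 0.1434]
orientation: [-3.141, -0.001, -0.316]
wrist_force: [-0.3, -0.0, -0.1]
gripper_width: 0.0879
grip_force: 0.0
```

```bash
python3 - <<'E'
from h import *
o=show_obs();print(o["joints"].round(2));p=camera_params("wrist")
im=capture("wrist");save(im,"w11");np.save("w11.npy",p["pose"])
c=capture("top");save(c,"t11")
E
```

```text
30.77 [0.441  0.2356 0.1434] [-3.141e+00 -1.000e-03 -3.160e-01] w 0.0879 g 0.0 F [-0.3 -0.  -0.1]
[-0.2   0.34 -0.47  1.97  0.2   0.88 -2.66]
```

View pics/w11.png

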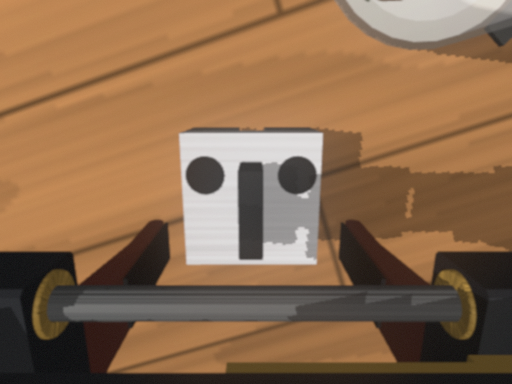

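The wrist view shows the head's top face at about x 180–322, y 132–265, with the handle at x 239–263. The slot gap faces ahead at (250,130), so its +x agrees with the tool's +x.

```bash
python3 - <<'E'
from h import *
def load(n):
    p=camera_params("wrist");p["pose"]=np.load(n+".npy");i=cv2.GaussianBlur(cv2.imread(f"pics/{n}.png"),(3,3),0);h=cv2.cvtColor(i,cv2.COLOR_BGR2HSV);return p,255-h[...,1],h[...,2]
p,S,V=load("w11");t=(.441,.2356);y=-.316;z=.06
L=tf(p,[(edge(S,0,1,r,168,198,1),r) for r in range(140,225,4)],z,t,y)
R=tf(p,[(edge(S,0,1,r,308,335,-1),r) for r in range(140,225,4)],z,t,y)
T=tf(p,[(c,edge(V,0,0,c,122,142,1)) for c in list(range(188,236,4))+list(range(268,316,4))],z,t,y)
B=tf(p,[(c,edge(S,0,0,c,252,275,-1)) for c in list(range(194,236,4))+list(range(268,310,4))],z,t,y)
for n,Q in(("L",L),("R",R)):print(n,Q.mean(0).round(2),np.polyfit(Q[:,0],Q[:,1],1).round(4))
for n,Q in(("T",T),("B",B)):print(n,Q.mean(0).round(2),np.polyfit(Q[:,1],Q[:,0],1).round(4))
# placed cover seen in w10, and w6 check
p,S,V=load("w10");t=(.5868,.0479);y=.51
F=tf(p,[(c,100+np.argmin(V[100:125,c])) for c in list(range(175,235,4))+list(range(270,335,4))],.184,t,y);print("placed cover front",F.mean(0),np.polyfit(F[:,1],F[:,0],1).round(4))
d=V<75
for r in(150,180,210): w=np.where(d[r,230:280])[0]+230;print(r,w.min(),w.max()+1)
c=np.where(d[120:250,255])[0]+120;print(c.min(),c.max()+1)
E
```

```text
L [13.81 54.25] [1.90000e-03 5.42232e+01]
R [ 14.   -47.31] [-1.60000e-03 -4.72848e+01]
T [50.05  4.05] [-2.80000e-03  5.00653e+01]
B [-51.07   3.41] [-3.20000e-03 -5.10571e+01]
placed cover front [62.24169625 -1.24857388] [-7.10000e-03  6.22329e+01]
150 243 267
180 243 267
210 244 266
140 235
```

>>> play_rows --targets '[[[0.3, 2.4, 0, 0, 0, 0, 1], [0, 0, -25, 0, 0, 0, 1], [0, 0, -25, 0, 0, 0, 1], [0, 0, -14, 0, 0, 0, 1], [0, 0, -4, 0, 0, 0, 1], [0, 0, 0, 0, 0, 0, 0.6], [0, 0, 0, 0, 0, 0, 0.1], [0, 0, 0, 0, 0, 0, 0.1], [0, 0, 0, 0, 0, 0, 0.1], [0, 0, 0, 0, 0, 0, 0.1]]]'

```text
clock: 31.7
tcp_pos: [0.4413, 0.2378, 0.0753]
orientation: [-3.141, -0.001, -0.316]
wrist_force: [0.7, 0.4, -0.2]
gripper_width: 0.0582
grip_force: 0.0
```

>>> play_rows --targets '[[[0, 0, 0, 0, 0, 0, 0.1], [0, 0, 0, 0, 0, 0, 0.1], [0, 0, 0, 0, 0, 0, 0.1], [0, 0, 0, 0, 0, 0, 0.1], [0, 0, 0, 0, 0, 0, 0.1], [0, 0, 0, 0, 0, 0, 0.1], [0, 0, 0, 0, 0, 0, 0.1], [0, 0, 0, 0, 0, 0, 0.1], [0, 0, 0, 0, 0, 0, 0.1], [0, 0, 0, 0, 0, 0, 0.1]]]'

```text
clock: 32.53
tcp_pos: [0.4408, 0.2377, 0.0744]
orientation: [-3.141, -0.0, -0.316]
wrist_force: [0.8, 0.9, -0.2]
gripper_width: 0.0162
grip_force: 40.0
```

>>> play_rows --targets '[[[0, 0, 0, 0, 0, 0, 0.1], [0, 0, 0, 0, 0, 0, 0.1], [0, 0, 0, 0, 0, 0, 0.1]]]'

```text
clock: 32.78
tcp_pos: [0.4408, 0.2377, 0.0744]
orientation: [-3.141, -0.0, -0.316]
wrist_force: [0.7, 1.4, -1.0]
gripper_width: 0.0158
grip_force: 40.0
```

>>> play_rows --targets '[[[0, 0, 8, 0, 0, 0, 0.1], [0, 0, 20, 0, 0, 0, 0.1], [0, 0, 32, 0, 0, 0, 0.1], [0, 0, 36, 0, 0, 0, 0.1], [0, 0, 36, 0, 0, 0, 0.1], [0, 0, 36, 0, 0, 0, 0.1], [0, 0, 32, 0, 0, 0, 0.1], [0, 0, 25, 0, 0, 0, 0.1], [0, 0, 12, 0, 0, 0, 0.1], [0, 0, 0, 0, 0, 0, 0.1]]]' --grip_force 50

```text
clock: 33.62
tcp_pos: [0.4411, 0.2378, 0.3143]
orientation: [-3.139, -0.003, -0.316]
wrist_force: [0.1, 0.9, -4.1]
gripper_width: 0.0155
grip_force: 50.0
```

>>> play_rows --targets '[[[8, -10, 0, 0, 0, 0.04, 0.1], [14, -18, 0, 0, 0, 0.08, 0.1], [18, -23, 0, 0, 0, 0.1, 0.1], [18, -23, 0, 0, 0, 0.1, 0.1], [18, -23, 0, 0, 0, 0.1, 0.1], [18, -23, 0, 0, 0, 0.1, 0.1], [18, -23, 0, 0, 0, 0.1, 0.1], [16, -22, 0, 0, 0, 0.1, 0.1], [12, -16, 0, 0, 0, 0.07, 0.1], [6, -8, 0, 0, 0, 0.036, 0.1]]]'

```text
clock: 34.45
tcp_pos: [0.587, 0.0445, 0.3088]
orientation: [-3.141, 0.004, 0.511]
wrist_force: [0.6, -1.4, -4.7]
gripper_width: 0.0156
grip_force: 50.0
```

>>> play_rows --targets '[[[0, 0, 0, 0, 0, 0, 0.1], [0, 0, 0, 0, 0, 0, 0.1], [0, 0, 0, 0, 0, 0, 0.1], [0, 0, 0, 0, 0, 0, 0.1]]]'

```text
clock: 34.78
tcp_pos: [0.5859, 0.05, 0.3111]
orientation: [-3.141, 0.001, 0.511]
wrist_force: [0.2, 0.3, -3.0]
gripper_width: 0.0156
grip_force: 50.0
```

```bash
python3 - <<'E'
from h import *
o=show_obs();p=camera_params("wrist");np.save("w12.npy",p["pose"]);im=capture("wrist");save(im,"w12");c=capture("top");save(c,"t12")
E
```

```text
34.78 [0.5859 0.05   0.3111] [-3.141e+00  1.000e-03  5.110e-01] w 0.0156 g 50.0 F [ 0.2  0.3 -3. ]
```

View pics/w12.png

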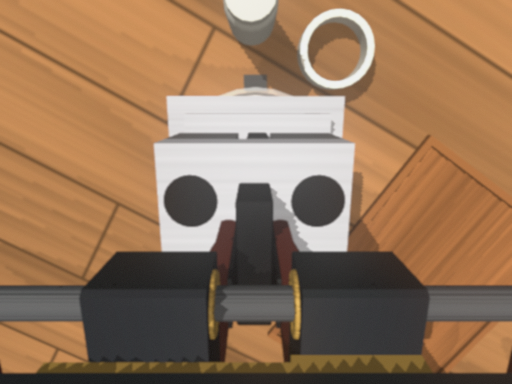

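The wrist view shows the head held level above the cover, with the rib visible through the slot mouth at about (257,136), slightly right of centre. That matches the 2 mm correction from the kinematics.

>>> play_rows --targets '[[[1.4, -1.8, 0, 0, 0, -0.001, 0.1], [0, 0, -6, 0, 0, 0, 0.1], [0, 0, -4, 0, 0, 0, 0.1], [0, 0, -2, 0, 0, 0, 0.1], [0, 0, 0, 0, 0, 0, 0.1], [0, 0, 0, 0, 0, 0, 0.1], [0, 0, 0, 0, 0, 0, 0.1]]]'

```text
clock: 35.47
tcp_pos: [0.5882, 0.0467, 0.2994]
orientation: [-3.142, -0.0, 0.509]
wrist_force: [0.2, 0.1, -3.9]
gripper_width: 0.0159
grip_force: 50.0
```

```bash
python3 - <<'E'
from h import *
o=show_obs();p=camera_params("wrist");im=capture("wrist");save(im,"w13",(150,70,360,180),3.5)
E
```

```text
35.47 [0.5882 0.0467 0.2994] [-3.142 -0.     0.509] w 0.0159 g 50.0 F [ 0.2  0.1 -3.9]
```

View pics/w13.png

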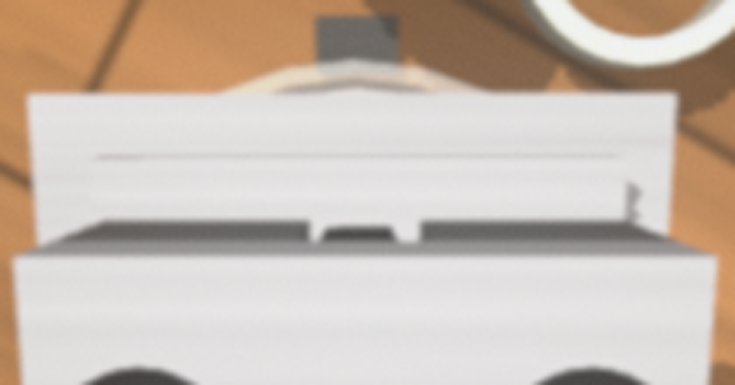

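The crop shows the slot mouth at x 309–420 (centre 364) and the rib at 320–398 (centre 360). A shift of about 1 mm to the left (+y tool) centres it, then lower.

>>> play_rows --targets '[[[-0.5, 1, 0, 0, 0, 0.001, 0.1], [0, 0, 0, 0, 0, 0, 0.1], [0, 0, -4, 0, 0, 0, 0.1], [0, 0, -4, 0, 0, 0, 0.1], [0, 0, -3, 0, 0, 0, 0.1], [0, 0, -3, 0, 0, 0, 0.1], [0, 0, 0, 0, 0, 0, 0.1], [0, 0, 0, 0, 0, 0, 0.1]]]'

```text
clock: 36.18
tcp_pos: [0.5875, 0.0477, 0.285]
orientation: [-3.141, 0.001, 0.51]
wrist_force: [-0.6, -0.3, -5.4]
gripper_width: 0.0157
grip_force: 50.0
```

>>> play_rows --targets '[[[0, 0, -5, 0, 0, 0, 0.1], [0, 0, -6, 0, 0, 0, 0.1], [0, 0, -6, 0, 0, 0, 0.1], [0, 0, -4, 0, 0, 0, 0.1], [0, 0, -2, 0, 0, 0, 0.1], [0, 0, 0, 0, 0, 0, 0.1], [0, 0, 0, 0, 0, 0, 0.1]]]'

```text
clock: 36.77
tcp_pos: [0.5876, 0.0478, 0.2623]
orientation: [-3.141, 0.0, 0.51]
wrist_force: [0.4, -0.1, -4.3]
gripper_width: 0.0156
grip_force: 50.0
```

>>> play_rows --targets '[[[0, 0, -1, 0, 0, 0, 0.1], [0, 0, -1, 0, 0, 0, 0.1], [0, 0, -1, 0, 0, 0, 0.1], [0, 0, 0, 0, 0, 0, 0.1], [0, 0, 0, 0, 0, 0, 0.1]]]'

```text
clock: 37.18
tcp_pos: [0.5876, 0.0477, 0.2593]
orientation: [3.142, 0.0, 0.51]
wrist_force: [-0.9, -0.5, -4.2]
gripper_width: 0.0156
grip_force: 50.0
```

>>> play_rows --targets '[[[0, 0, -1, 0, 0, 0, 0.1], [0, 0, -0.5, 0, 0, 0, 0.1], [0, 0, 0, 0, 0, 0, 0.1], [0, 0, 0, 0, 0, 0, 0.1]]]'

```text
clock: 37.52
tcp_pos: [0.5879, 0.0478, 0.2584]
orientation: [3.141, -0.001, 0.51]
wrist_force: [-1.0, -0.1, 2.0]
gripper_width: 0.0158
grip_force: 50.0
```

Seated (+2 N at the expected height). Releasing slowly and retreating upward.

>>> play_rows --targets '[[[0, 0, 0, 0, 0, 0, 0.4], [0, 0, 0, 0, 0, 0, 0.4], [0, 0, 0, 0, 0, 0, 0.4], [0, 0, 0, 0, 0, 0, 0.4], [0, 0, 0, 0, 0, 0, 0.4], [0, 0, 15, 0, 0, 0, 0.4], [0, 0, 30, 0, 0, 0, 0.6], [0, 0, 30, 0, 0, 0, 0.8], [0, 0, 10, 0, 0, 0, 1], [0, 0, 0, 0, 0, 0, 1]]]'

```text
clock: 38.35
tcp_pos: [0.5889, 0.0482, 0.3459]
orientation: [3.139, -0.005, 0.51]
wrist_force: [1.1, 0.2, -0.5]
gripper_width: 0.0584
grip_force: 0.0
```

>>> play_rows --targets '[[[0, 0, 0, 0, 0, 0, 1], [0, 0, 0, 0, 0, 0, 1], [0, 0, 0, 0, 0, 0, 1], [0, 0, 0, 0, 0, 0, 1]]]'

```text
clock: 38.68
tcp_pos: [0.5872, 0.0475, 0.3414]
orientation: [-3.141, 0.002, 0.51]
wrist_force: [0.2, 0.3, -0.4]
gripper_width: 0.0845
grip_force: 0.0
```

```bash
python3 - <<'E'
from h import *
o=show_obs();im=capture("wrist");s=capture("scene")
both=np.hstack([im[60:300,90:420],cv2.resize(s[100:280,190:370],(240,240))]);save(both,"both14",None,1.4)
E
```

```text
38.68 [0.5872 0.0475 0.3414] [-3.141e+00  2.000e-03  5.100e-01] w 0.0845 g 0.0 F [ 0.2  0.3 -0.4]
```

View pics/both14.png

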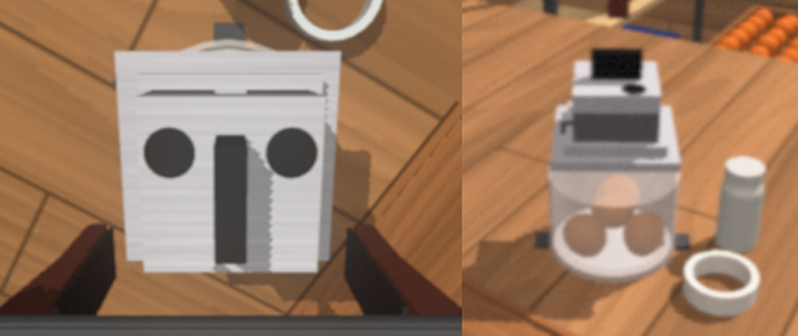

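The wrist and scene views show the head flat and centred on the cover, the fruit inside and the bystanders in place. Handing in.

```bash
python3 -c "
from plant import sign_off
print(sign_off())"
```

```text
the job is handed in; nothing more can be done
None
```

All four mandarins are in the chamber, with the cover keyed on the collar and the sensor head stacked on it; I handed the job in at about 39 s, and sign-off gave no verdict.

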